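# Fetch the low tin from behind the others and weigh it

## Task

In the paint mixing room, clear the three tall containers out of the rack and stand them all on the rubber mat. With all three there, take the low tin that stood boxed in against the rack's back wall and set it gently, upright, in the middle of the scale's round pan. Then put each tall container back upright on the very spot in the rack where it stood at the start, tipping nothing over and leaving the cups, tub and spatula alone.

Things in the scene. Friction and masses are not known exactly. Their poses are not given: they have to be found in the camera images.
- rack: Fixed grey metal rack, 155 (x) by 216 (y) mm. Origin under it on the bench, 75 mm from its front edge; +x towards its 50 mm high back wall (inner face at x = 75 mm). Floor 5 mm thick, sides 15 and front lip 10 mm high. Dark flush pads (true to 2 mm) mark the places: back middle (36, 0) holds the low tin; (36, 65), (36, -65) and front (-27, 0) a tall container each, which one varies.
- mat: Fixed black rubber mat, the side area: 270 (x) by 140 (y), 4 mm thick. Origin under its centre. Lies to one side of the rack, left or right. Room for three containers in a row along its x, 85 mm apart.
- scale: Fixed grey bench scale, 200 by 160 mm, with a round steel pan 130 mm across; does not give under load. Origin on the bench under the pan's centre; the pan's flat top is 48 mm above it and is the scale's highest part. Stands on the other side of the rack from the mat.
- pour_tin: Loose blue round tin with paper label and black pouring lid with a bar on top: 52 mm across, straight sided up to 108 mm, 124 mm high in all, about 0.35 kg. Origin at the centre of its underside, z up.
- square_bottle: Loose white square plastic bottle with a round cap: 48 by 48 mm, straight sided up to 106 mm, 124 mm high in all, about 0.3 kg. Origin at the centre of its underside, z up; its flat sides look along its x and y, at the start parallel to the rack's.
- slim_can: Loose bare aluminium round can with a cone shoulder and a small black cap: 46 mm across, straight sided up to 105 mm, 126 mm high in all, about 0.25 kg. Origin at the centre of its underside, z up.
- low_tin: Loose low blue round tin with paper label and flat steel lid: 56 mm across, 45 mm high, about 0.28 kg. Origin at the centre of its underside, z up. It stands about 10 mm from the back wall and 9 to 14 mm from its tall neighbours, too close for fingers until they are gone.
- cups: Bystander, loose: stack of clear cups with white rims, 82 mm across, 80 mm high, beyond the rack. Leave it alone. Origin under its centre.
- tub: Bystander, loose: clear tub with white lid, 92 mm across, 52 mm high, beyond the rack. Leave it alone. Origin under its centre.
- spatula: Bystander, loose: spatula about 160 mm long lying beyond the rack. Leave it alone. Its handle points to its own -x.

How it is judged:
On the way, in this order (a step that is already met when the one before it is completed fails the run):
1. all three tall containers stand upright on the mat, the low tin still in its place (x of pour_tin in the frame of mat between -0.13 and 0.13 m and y of pour_tin in the frame of mat between -0.065 and 0.065 m and z of each of pour_tin, square_bottle, slim_can in the frame of mat below 0.012 m and angle between each of pour_tin, square_bottle, slim_can's own z axis and vertical below 0.15 rad and x of square_bottle in the frame of mat between -0.13 and 0.13 m and y of square_bottle in the frame of mat between -0.065 and 0.065 m and x of slim_can in the frame of mat between -0.13 and 0.13 m and y of slim_can in the frame of mat between -0.065 and 0.065 m and distance of low_tin from where it was at the start of the episode below 0.02 m), for 0.2 s.
2. the low tin stands in the middle of the scale's pan, the three tall containers still on the mat (horizontal distance between low_tin and scale below 0.015 m and z of low_tin in the frame of scale between 0.043 and 0.054 m and angle between low_tin's own z axis and vertical below 0.1 rad and x of pour_tin in the frame of mat between -0.13 and 0.13 m and y of pour_tin in the frame of mat between -0.065 and 0.065 m and z of each of pour_tin, square_bottle, slim_can in the frame of mat below 0.012 m and angle between each of pour_tin, square_bottle, slim_can's own z axis and vertical below 0.15 rad and x of square_bottle in the frame of mat between -0.13 and 0.13 m and y of square_bottle in the frame of mat between -0.065 and 0.065 m and x of slim_can in the frame of mat between -0.13 and 0.13 m and y of slim_can in the frame of mat between -0.065 and 0.065 m), for 0.2 s.
At the end, for the whole second after the job is handed in: The low tin stands upright on the scale's pan, within 15 mm of its centre; the pour tin, square bottle and slim can each stand upright within 15 mm of where they stood at the start; all four are released and at rest (horizontal distance between low_tin and scale below 0.015 m and z of low_tin in the frame of scale between 0.043 and 0.054 m and angle between each of low_tin, pour_tin, square_bottle, slim_can's own z axis and vertical below 0.1 rad and distance of each of pour_tin, square_bottle, slim_can from where it was at the start of the episode below 0.015 m and linear speed of each of pour_tin, square_bottle, slim_can, low_tin below 0.02 m/s and contact force between each of pour_tin, square_bottle, slim_can, low_tin and the fingers below 0.2 N); the robot touches nothing.
It fails at once if a container tips by more than 35 degrees (angle between any of pour_tin, square_bottle, slim_can, low_tin's own z axis and vertical above 0.6 rad).
It fails at once if the low tin is slammed onto the scale (over 80 N) (contact force between low_tin and scale above 80 N).
It fails at once if a bystander is moved by more than 30 mm (distance of any of cups, tub, spatula from where it was at the start of the episode above 0.03 m).
It also fails if it takes over 141 s, if anything falls off the work surface, if the arm or the gripper's body presses on something with over 40 N, if the wrist force passes 120 N, or if a joint passes its speed limit or range.

## Robot

A 7-joint arm with a two-finger parallel gripper is mounted at the origin on the work surface. World frame = base frame: x ahead of the robot, y to its left, z up, the work surface at z = 0. Lengths are in m, angles in rad, forces in N, time in s.
With the tool pointing down it reaches from about 0.4 to 0.925 m from the base axis. Payload 5.6 kg.
Tool frame: the origin (TCP) lies midway between the tips of the shut fingers; the grasp point (between the pads) lies 19 mm behind it; z points along the fingers, y is the line along which they close (so a half turn about z gives the same grasp; the last joint's range is limited). The gripper opens to 85 mm and grips with 20 to 120 N. Pads are 22 mm wide; open, the fingers measure 114 mm over their backs; the gripper's body (76 mm by 85 mm) begins 54 mm behind the grasp point. The pads swing forward as they close: fully open they stand 13 mm farther back than shut.
Start: joints at [1.19, 0.468, -0.012, 1.603, 0.006, 1.071, -0.056], TCP at [0.215, -0.613, 0.231] pointing down, gripper open.
Joint ranges: [-2.53, 2.53], [-0.31, 2.02], [-1.57, 1.55], [0.28, 2.44], [-1.29, 4.43], [0.15, 1.84], [-2.92, 2.92]. Speed limits (rad/s): [2.57, 2.57, 3.14, 3.14, 3.14, 3.14, 3.14].

## Interface

Orientations are given as a unit quaternion [x, y, z, w].
In Python, from workcell import r gives the robot as it stands.
- The arm moves only by the tool apply_moves, never from a script. Its argument "moves" is a list of rows, each an object with "twist": the turn, a rotation vector about the tool's x, y, z as a fraction of full scale, a list of three; "xyz": the shift along the tool's x, y, z as a fraction of full scale, a list of three; "gripper": the opening, from -1 (shut) to 1 (fully open). A call has 1 to 8 rows; each row is the pose to reach, as a shift and turn from the pose commanded when the call began, along the tool's axes at that moment; what a row does not reach only later rows make up. Full scale, the value 1, is 10 cm for a shift and pi/2 rad for a turn. A row lasts 1/12 s, in which the tool goes at most 41.7 mm and 7.16 degrees, less where a joint would pass 70% of its speed; a pose out of reach is approached as far as the arm can. A call with a number of a shift or a turn outside -1 to 1 is refused whole. A call with a gripper value outside its range is refused whole. The fingers move at their own pace and stop on an object; "force" is the grip in N (left out, the last holds). Time passes only in rows, so rows that repeat a pose let the fingers close. It gives the time, the measured TCP pose, the force, the opening and the grip force at its end, in the units of the state.
- r.observe(): the state, without advancing time (a new reading comes with each control period).
- r.snapshot(name): name is "scene" or "top" or "wrist"; returns the picture (384x512x3 uint8, red, green, blue); there is no depth.
- r.camera_params(name): a dict with "fx", "fy", "cx", "cy" (pixels), "dist_coeffs" ([k1, k2, p1, p2, k3] as OpenCV has them; the pictures are not rectified), "R" (3x3) and "t" (3): a world point X has camera coordinates R X + t; the wrist camera has in their place "tool_from_camera" (4x4, takes a point from camera to tool coordinates, whose origin is the TCP and whose axes are the flange's). Camera axes: x right, y down, z forward; pixel columns grow to the right and rows downward; lengths in m; the calibration is good to about 2 mm. A picture is of the moment at which its call begins: read the wrist's pose just before it. camera_params takes no time and is no camera call.
- r.sign_off(): hands the job in; it is judged then, once.
The state is a dict: "time_s": time; "q": joint angles; "qd": joint speeds; "tau": joint torques, N m; "tcp_pos": TCP position; "eef_rot": TCP orientation; "wrist_force": force on the tool from outside, world axes, zero at the start; "ft_torque": the same for the moment, N m; "grip_width": finger opening in m; "grasp_force": force on a finger pad.
Only numpy, scipy, OpenCV 4.12 (cv2) and the standard library are available. Lean on these libraries where they do the work, as an engineer would, in place of code of your own. Each camera call takes 0.05 s, during which the arm holds its last target. There are 200 camera calls.

## Working session

There is one attempt and no reset: what is moved stays moved. The work goes in short steps, Python scripts to look and compute and a tool call to move; the robot and the scene stay as the last step left them, time stands still between calls to the robot, and variables do not carry over. Pictures are saved under pics/ and viewed, at most 14 in all, crops included, and the job is handed in when it is done.

Besides the shell and the picture viewer there is one more tool, called after "Request:" as a command line: name --argument value ..., lists and objects as JSON in quotes. apply_moves: Moves the arm, as the interface text tells. Its arguments: {"type":"object","properties":{"moves":{"type":"array"},"force":{"type":"number"}},"required":["moves"]}

```bash
mkdir -p pics; ls; python3 - <<'E'
from workcell import r
import cv2,numpy as np
for n in ("scene","top"):
    cv2.imwrite(f"pics/{n}0.png",r.snapshot(n)[:,:,::-1]); print(n,r.camera_params(n))
print(r.camera_params("wrist")); print(r.observe())
E
```

```text
pics
scene {'fx': 407.97918474078386, 'fy': 407.97918474078386, 'cx': 259.482189130089, 'cy': 193.01133138476692, 'dist_coeffs': array([-0.08679461,  0.        ,  0.        ,  0.        ,  0.        ]), 'R': array([[-0.05873666,  0.99823919, -0.00827818],
       [ 0.62534514,  0.03032911, -0.77975868],
       [-0.7781346 , -0.05097714, -0.62602546]]), 't': array([ 0.02136704, -0.36610834,  1.57396248])}
top {'fx': 378.47451518541993, 'fy': 378.47451518541993, 'cx': 256.9136378945882, 'cy': 196.75524743760556, 'dist_coeffs': array([-0.05309955,  0.        ,  0.        ,  0.        ,  0.        ]), 'R': array([[ 0.02588978, -0.99965857,  0.00353153],
       [-0.9780629 , -0.0260606 , -0.20667317],
       [ 0.20669464,  0.00189667, -0.97840366]]), 't': array([-0.00091476,  0.63463407,  0.68565473])}
{'fx': 332.75914004109393, 'fy': 332.75914004109393, 'cx': 255.0790075065484, 'cy': 189.7298279104513, 'dist_coeffs': array([-0.01637867,  0.        ,  0.        ,  0.        ,  0.        ]), 'tool_from_camera': array([[-2.28145303e-04, -9.56209152e-01, -2.92684140e-01,
         7.47601945e-
[... 270 characters left out ...]
': 0.1, 'q': array([ 1.18999284,  0.46830734, -0.0115703 ,  1.6035329 ,  0.00601058,
        1.0714181 , -0.05631155]), 'qd': array([ 0.00126104, -0.00245787, -0.0002427 , -0.00244689,  0.00054535,
        0.00131086, -0.00067579]), 'tau': array([ 1.62255070e-03, -5.33520520e+01,  2.18408875e-02, -2.51968879e+01,
        1.14484338e-02,  4.32575049e-03, -2.73888602e-06]), 'tcp_pos': array([ 0.21516771, -0.61281551,  0.23042118]), 'eef_rot': array([ 9.85778050e-01,  1.68050499e-01, -2.06177910e-04, -7.89528497e-04]), 'wrist_force': array([ 0.45187128, -0.15309432,  0.08053882]), 'ft_torque': array([ 0.02506998, -0.0006815 , -0.02589142]), 'grasp_force': 0.0, 'grip_width': 0.08534768248090556}
```

View pics/top0.png

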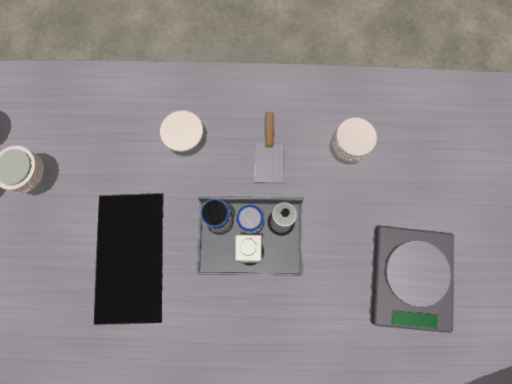

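View pics/scene0.png

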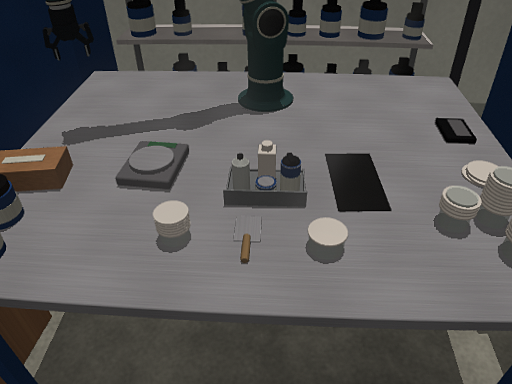

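The top view has up = +x and left = +y. The mat is on the left around (130,258), and the rack spans (200-302, 198-275) with its back wall up. The pour tin is back left (216,213), the slim can back right (285,214), the bottle in front (248,247) and the low tin at (250,218). The scale pan is at (418,273).

```bash
cat > h.py <<'E'
import cv2,numpy as np
from workcell import r
from scipy.spatial.transform import Rotation as Ro
def cam(n,obs=None):
    p=r.camera_params(n); K=np.array([[p['fx'],0,p['cx']],[0,p['fy'],p['cy']],[0,0,1]])
    if n=='wrist':
        o=obs or r.observe(); T=np.eye(4); T[:3,:3]=Ro.from_quat(o['eef_rot']).as_matrix(); T[:3,3]=o['tcp_pos']
        W=T@p['tool_from_camera']; return K,p['dist_coeffs'],W[:3,:3],W[:3,3]
    R=np.array(p['R']); return K,p['dist_coeffs'],R.T,-R.T@p['t']
def cast(c,px,z):
    K,d,R,C=c; u=cv2.undistortPoints(np.array(px,float).reshape(-1,1,2),K,d).reshape(-1,2)
    v=np.c_[u,np.ones(len(u))]@R.T; return C+v*((z-C[2])/v[:,2])[:,None]
def proj(c,X):
    K,d,R,C=c; X=np.array(X,float).reshape(-1,3)
    return cv2.projectPoints(X,cv2.Rodrigues(R.T)[0],-R.T@C,K,d)[0].reshape(-1,2)
def big(mask):
    cs=cv2.findContours(mask.astype(np.uint8),cv2.RETR_EXTERNAL,cv2.CHAIN_APPROX_NONE)[0]
    return max(cs,key=cv2.contourArea)
E
python3 - <<'E'
from h import *
im=cv2.imread('pics/top0.png'); c=cam('top'); g=cv2.cvtColor(im,cv2.COLOR_BGR2GRAY)
def sub(x0,y0,x1,y1,m):
    k=np.zeros(g.shape,bool); k[y0:y1,x0:x1]=m[y0:y1,x0:x1]; return k
m=big(sub(80,170,185,345,g<35)); P=cast(c,m,.004); b=cv2.minAreaRect((P[:,:2]*1000).astype(np.float32)); print('mat',b)
k=big(sub(190,185,315,290,g<62)); P=cast(c,k,.0); print('rack0',cv2.minAreaRect((P[:,:2]*1000).astype(np.float32)),cv2.boundingRect(k))
hsv=cv2.cvtColor(im,cv2.COLOR_BGR2HSV)
print('scale patch',hsv[273,390:455:4].tolist()); 
cv2.imwrite('pics/crop0.png',cv2.resize(np.hstack([im[185:290,190:315],np.zeros_like(im[185:290,:3]),im[220:325,370:465]]),None,fx=3.5,fy=3.5,interpolation=cv2.INTER_CUBIC))
print('C',c[3])
E
```

```text
mat ((511.68829345703125, 281.1121826171875), (265.1754150390625, 136.93386840820312), 3.6691694259643555)
rack0 ((612.6793212890625, 107.21940612792969), (52.443748474121094, 51.662811279296875), 2.4277780055999756) (202, 200, 25, 25)
scale patch [[146, 11, 170], [150, 9, 169], [150, 9, 169], [150, 8, 168], [146, 11, 167], [155, 9, 165], [146, 11, 164], [150, 8, 161], [146, 11, 161], [150, 8, 159], [146, 11, 160], [146, 11, 159], [146, 11, 157], [146, 11, 156], [150, 10, 153], [150, 10, 134], [150, 10, 154]]
C [0.47901457 0.01432404 0.80201217]
```

View pics/crop0.png

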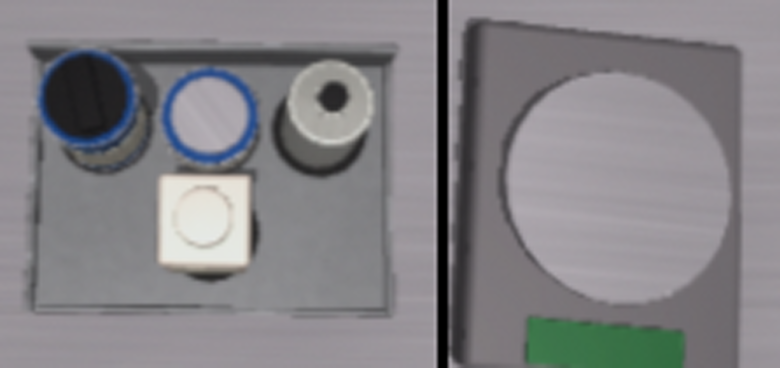

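```bash
python3 - <<'E'
from h import *
im=cv2.imread('pics/top0.png'); c=cam('top'); g=cv2.cvtColor(im,cv2.COLOR_BGR2GRAY)
f=lambda p,z:(cast(c,[p],z)[0,:2]*1000).round(1)
q=lambda x,y:(190+(x+.5)/3.5-.5,185+(y+.5)/3.5-.5)
for n,p,z in [('FL',q(33,308),.010),('FR',q(390,313),.010),('BL',q(29,45),.05),('BR',q(396,45),.05),('bottle cap',q(202,216),.124),('bottle shoulder',q(205,219),.106),('slim',q(333,97),.126),('pour',q(88,98),.108),('low',q(210,114),.045+.005),('pan',(418.3,273.4),.048)]:
    print(n,f(p,z))
E
```

```text
FL [483.6 130.7]
FR [486.3 -79.2]
BL [633.1 135.5]
BR [638.8 -77.5]
bottle cap [531.4  30.3]
bottle shoulder [531.3  29.1]
slim [594.3 -35.6]
pour [593.4  93.1]
low [595.5  29.3]
pan [ 491.9 -307.4]
```

Request:
apply_moves --moves '[{"twist":[0,0,0.204],"xyz":[0,0,-0.7],"gripper":1},{"twist":[0,0,0.204],"xyz":[0,0,-0.7],"gripper":1},{"twist":[0,0,0.204],"xyz":[0,0,-0.7],"gripper":1},{"twist":[0,0,0.204],"xyz":[0,0,-0.7],"gripper":1},{"twist":[0,0,0.204],"xyz":[0,0,-0.7],"gripper":1}]'

```text
time_s: 0.52
tcp_pos: [0.2153, -0.6127, 0.3005]
eef_rot: [1.0, 0.01, -0.0, -0.001]
wrist_force: [-1.3, 0.1, 1.0]
grip_width: 0.0853
grasp_force: 0.0
```

Request:
apply_moves --moves '[{"twist":[0,0,0],"xyz":[0.25,-0.25,0],"gripper":1},{"twist":[0,0,0],"xyz":[0.5,-0.5,0],"gripper":1},{"twist":[0,0,0],"xyz":[0.75,-0.75,0],"gripper":1},{"twist":[0,0,0],"xyz":[1,-1,0],"gripper":1},{"twist":[0,0,0],"xyz":[1,-1,0],"gripper":1}]'

```text
time_s: 0.93
tcp_pos: [0.3203, -0.5045, 0.2996]
eef_rot: [1.0, 0.015, 0.001, -0.003]
wrist_force: [1.7, 1.0, -0.2]
grip_width: 0.0855
grasp_force: 0.0
```

Request:
apply_moves --moves '[{"twist":[0,0,0],"xyz":[0.25,-0.25,0],"gripper":1},{"twist":[0,0,0],"xyz":[0.5,-0.5,0],"gripper":1},{"twist":[0,0,0],"xyz":[0.75,-0.75,0],"gripper":1},{"twist":[0,0,0],"xyz":[1,-1,0],"gripper":1},{"twist":[0,0,0],"xyz":[1,-1,0],"gripper":1}]'

```text
time_s: 1.35
tcp_pos: [0.4175, -0.4023, 0.2997]
eef_rot: [1.0, 0.015, 0.001, -0.003]
wrist_force: [1.6, 1.6, -0.2]
grip_width: 0.0853
grasp_force: 0.0
```

Request:
apply_moves --moves '[{"twist":[0,0,0],"xyz":[0.15,-0.25,0],"gripper":1},{"twist":[0,0,0],"xyz":[0.3,-0.5,0],"gripper":1},{"twist":[0,0,0],"xyz":[0.5,-0.75,0],"gripper":1},{"twist":[0,0,0],"xyz":[0.6,-0.9,0],"gripper":1},{"twist":[0,0,0],"xyz":[0.6,-0.9,0],"gripper":1},{"twist":[0,0,0],"xyz":[0.6,-0.9,0],"gripper":1},{"twist":[0,0,0],"xyz":[0.6,-0.9,0],"gripper":1}]'

```text
time_s: 1.93
tcp_pos: [0.4692, -0.3198, 0.3002]
eef_rot: [1.0, 0.009, -0.001, -0.0]
wrist_force: [-0.1, -0.6, -0.4]
grip_width: 0.0854
grasp_force: 0.0
```

```bash
python3 - <<'E'
from h import *
o=r.observe(); im=r.snapshot('wrist')[:,:,::-1]; cv2.imwrite('pics/w_scale.png',im); np.save('o_scale.npy',o,allow_pickle=True); print(o['tcp_pos'],o['eef_rot'])
E
```

```text
[ 0.46919011 -0.31975301  0.30024817] [ 9.99963051e-01  8.52957647e-03 -1.05163457e-03 -1.91350582e-04]
```

Request:
apply_moves --moves '[{"twist":[0,0,0],"xyz":[0.1,-0.35,0],"gripper":1},{"twist":[0,0,0],"xyz":[0.2,-0.7,0],"gripper":1},{"twist":[0,0,0],"xyz":[0.2,-1,0],"gripper":1},{"twist":[0,0,0],"xyz":[0.2,-1,0],"gripper":1}]'

```text
time_s: 2.32
tcp_pos: [0.489, -0.2128, 0.3012]
eef_rot: [1.0, 0.012, -0.0, -0.001]
wrist_force: [0.8, 0.8, -0.4]
grip_width: 0.0852
grasp_force: 0.0
```

Request:
apply_moves --moves '[{"twist":[0,0,0],"xyz":[0.1,-0.35,0],"gripper":1},{"twist":[0,0,0],"xyz":[0.2,-0.7,0],"gripper":1},{"twist":[0,0,0],"xyz":[0.2,-1,0],"gripper":1},{"twist":[0,0,0],"xyz":[0.2,-1,0],"gripper":1}]'

```text
time_s: 2.65
tcp_pos: [0.507, -0.1126, 0.3013]
eef_rot: [1.0, 0.013, -0.0, -0.001]
wrist_force: [0.1, -0.2, 0.7]
grip_width: 0.0855
grasp_force: 0.0
```

Request:
apply_moves --moves '[{"twist":[0,0,0],"xyz":[0,-0.35,0],"gripper":1},{"twist":[0,0,0],"xyz":[0,-0.7,0],"gripper":1},{"twist":[0,0,0],"xyz":[0,-1,0],"gripper":1},{"twist":[0,0,0],"xyz":[0,-1,0],"gripper":1},{"twist":[0,0,0],"xyz":[0,-1,0],"gripper":1},{"twist":[0,0,0],"xyz":[0,-1,0],"gripper":1},{"twist":[0,0,0],"xyz":[0,-1,0],"gripper":1}]'

```text
time_s: 3.23
tcp_pos: [0.5051, -0.0205, 0.3011]
eef_rot: [1.0, 0.007, -0.0, 0.0]
wrist_force: [1.0, -0.6, 0.0]
grip_width: 0.0851
grasp_force: 0.0
```

```bash
python3 - <<'E'
from h import *
o=r.observe(); im=r.snapshot('wrist')[:,:,::-1]; cv2.imwrite('pics/w_rack.png',im); np.save('o_rack.npy',o,allow_pickle=True); print(o['tcp_pos'],o['eef_rot'])
cv2.imwrite('pics/w_both.png',np.vstack([np.hstack([cv2.imread('pics/w_scale.png'),im])])[:, :800] if 0 else im)
E
```

```text
[ 0.50510531 -0.02045144  0.30107993] [ 9.99974996e-01  7.05983268e-03 -2.09612823e-04  3.49867833e-04]
```

View pics/w_rack.png

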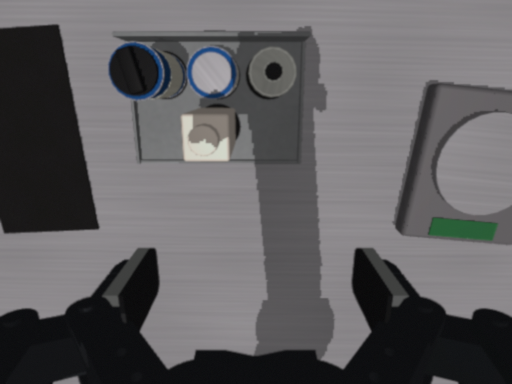

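View pics/w_scale.png

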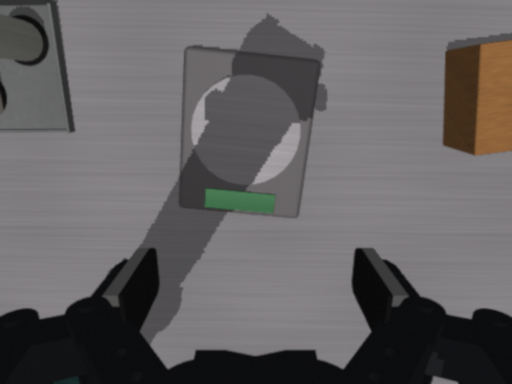

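```bash
python3 - <<'E'
from h import *
oR=np.load('o_rack.npy',allow_pickle=True).item(); oS=np.load('o_scale.npy',allow_pickle=True).item()
cR,cS,c=cam('wrist',oR),cam('wrist',oS),cam('top')
f=lambda c,p,z:(cast(c,[p],z)[0,:2]*1000).round(1)
for n,p,z in [('FL',(138,162),.010),('FR',(300,162),.010),('BL',(115,34),.05),('BR',(311,34),.05),('bottle cap',(204,138),.129),('slim',(273.5,71),.131),('pour',(137,71),.113),('low',(212,72),.05)]: print(n,f(cR,p,z))
print('pan',f(cS,(246,130),.048))
w=cv2.imread('pics/w_scale.png');hs=cv2.cvtColor(w,cv2.COLOR_BGR2HSV)
# pan edge points, lit and shaded: canny fit near predicted circle
for cc,img,cen in((cS,w,(.492,-.307)),(c,cv2.imread('pics/top0.png'),(.492,-.307))):
    e=np.argwhere(cv2.Canny(img,25,60)>0)[:,::-1]; P=cast(cc,e,.048)[:,:2]
    x=np.array(cen)
    for t in(.012,.006,.004,.003,.003):
        d=np.linalg.norm(P-x,axis=1); s=abs(d-.065)<t; A=P[s]
        from scipy.optimize import least_squares
        x=least_squares(lambda v:np.linalg.norm(A-v,axis=1)-.065,x,loss='soft_l1',f_scale=.001).x
    print('pan fit',x,s.sum())
q=lambda x,y:(190+(x+.5)/3.5-.5,185+(y+.5)/3.5-.5)
print('top: bottle',f(c,q(202,216),.129),'slim',f(c,q(333,97),.131),'pour',f(c,q(88,98),.113))
E
```

```text
FL [483.  136.3]
FR [486.  -79.3]
BL [633.9 134.8]
BR [636.5 -78.2]
bottle cap [533.5  29.2]
slim [594.1 -34.5]
pour [593.4  92.8]
low [595.9  30.1]
pan [ 495.5 -307.2]
pan fit [ 0.49318706 -0.3065269 ] 422
pan fit [ 0.49333224 -0.30797534] 241
top: bottle [531.   30.2] slim [593.5 -35.2] pour [592.6  92.6]
```

Request:
apply_moves --moves '[{"twist":[0,0,0],"xyz":[0.3,-0.33,0.15],"gripper":1},{"twist":[0,0,0],"xyz":[0.6,-0.66,0.3],"gripper":1},{"twist":[0,0,0],"xyz":[0.905,-1,0.5],"gripper":1},{"twist":[0,0,0],"xyz":[0.905,-1,0.5],"gripper":1},{"twist":[0,0,0],"xyz":[0.905,-1,0.5],"gripper":1}]'

```text
time_s: 3.7
tcp_pos: [0.5946, 0.0862, 0.2484]
eef_rot: [1.0, 0.01, -0.002, -0.001]
wrist_force: [-0.5, 0.6, 0.7]
grip_width: 0.0857
grasp_force: 0.0
```

Request:
apply_moves --moves '[{"twist":[0,0,0],"xyz":[0,-0.14,0.2],"gripper":1},{"twist":[0,0,0],"xyz":[0,-0.14,0.4],"gripper":1},{"twist":[0,0,0],"xyz":[0,-0.14,0.6],"gripper":1},{"twist":[0,0,0],"xyz":[0,-0.14,0.6],"gripper":1},{"twist":[0,0,0],"xyz":[0,-0.14,0.6],"gripper":1},{"twist":[0,0,0],"xyz":[0,-0.14,0.6],"gripper":1}]'

```text
time_s: 4.2
tcp_pos: [0.5944, 0.0962, 0.1926]
eef_rot: [1.0, 0.008, 0.001, 0.0]
wrist_force: [0.7, 0.7, -0.4]
grip_width: 0.0856
grasp_force: 0.0
```

```bash
python3 - <<'E'
from h import *
im=r.snapshot('wrist')[:,:,::-1]; cv2.imwrite('pics/w1.png',im); print(r.observe()['tcp_pos'],r.observe()['eef_rot'])
E
```

```text
[0.59465551 0.09659548 0.19292494] [ 9.99967696e-01  7.93911210e-03  1.25553836e-03 -2.94247010e-05]
```

View pics/w1.png

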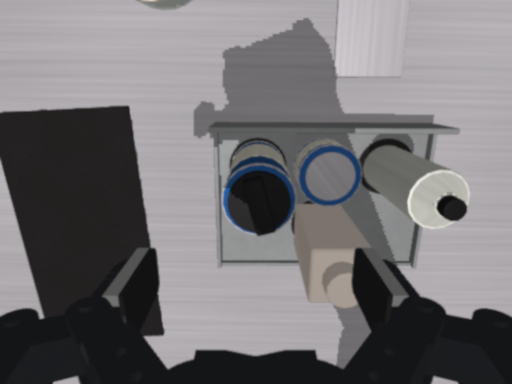

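The pour tin sits at about (260,200), centred between the fingers to within a few mm. I'll shift 3 mm, descend and grip.

Request:
apply_moves --moves '[{"twist":[0,0,0],"xyz":[0,0.03,0.25],"gripper":1},{"twist":[0,0,0],"xyz":[0,0.03,0.5],"gripper":1},{"twist":[0,0,0],"xyz":[0,0.03,0.75],"gripper":1},{"twist":[0,0,0],"xyz":[0,0.03,0.9],"gripper":1},{"twist":[0,0,0],"xyz":[0,0.03,0.9],"gripper":1}]' --force 40

```text
time_s: 4.67
tcp_pos: [0.5923, 0.0934, 0.0993]
eef_rot: [1.0, 0.008, -0.002, 0.0]
wrist_force: [-1.0, -0.3, 0.0]
grip_width: 0.0857
grasp_force: 0.0
```

Request:
apply_moves --moves '[{"twist":[0,0,0],"xyz":[0,0,0.15],"gripper":1},{"twist":[0,0,0],"xyz":[0,0,0.27],"gripper":1},{"twist":[0,0,0],"xyz":[0,0,0.27],"gripper":0.3},{"twist":[0,0,0],"xyz":[0,0,0.27],"gripper":0},{"twist":[0,0,0],"xyz":[0,0,0.27],"gripper":-1},{"twist":[0,0,0],"xyz":[0,0,0.27],"gripper":-1},{"twist":[0,0,0],"xyz":[0,0,0.27],"gripper":-1},{"twist":[0,0,0],"xyz":[0,0,0.27],"gripper":-1}]' --force 40

```text
time_s: 5.33
tcp_pos: [0.5946, 0.0944, 0.0756]
eef_rot: [1.0, 0.009, 0.001, -0.0]
wrist_force: [-0.9, -1.4, 5.9]
grip_width: 0.0509
grasp_force: 42.3
```

```bash
python3 - <<'E'
from h import *
o=r.observe(); print({k:np.round(o[k],4) for k in('tcp_pos','eef_rot','wrist_force','grip_width','grasp_force','q')})
E
```

```text
{'tcp_pos': array([0.5946, 0.0944, 0.0756]), 'eef_rot': array([ 1.    ,  0.0085,  0.0011, -0.    ]), 'wrist_force': array([-0.8543, -1.3743,  5.9363]), 'grip_width': np.float64(0.0509), 'grasp_force': np.float64(42.3182), 'q': array([ 0.0162,  0.6083, -0.3039,  1.8151,  0.2531,  0.754 , -1.9754])}
```

Request:
apply_moves --moves '[{"twist":[0,0,0],"xyz":[0,0,-0.1],"gripper":-1},{"twist":[0,0,0],"xyz":[0,0,-0.22],"gripper":-1},{"twist":[0,0,0],"xyz":[0,0,-0.36],"gripper":-1},{"twist":[0,0,0],"xyz":[0,0,-0.5],"gripper":-1},{"twist":[0,0,0],"xyz":[0,0,-0.55],"gripper":-1},{"twist":[0,0,0],"xyz":[0,0,-0.55],"gripper":-1},{"twist":[0,0,0],"xyz":[0,0,-0.55],"gripper":-1}]'

```text
time_s: 5.92
tcp_pos: [0.5935, 0.0942, 0.1294]
eef_rot: [1.0, 0.009, 0.0, 0.0]
wrist_force: [-0.1, 0.7, -2.8]
grip_width: 0.0508
grasp_force: 42.4
```

Request:
apply_moves --moves '[{"twist":[0,0,0],"xyz":[0,-0.08,0],"gripper":-1},{"twist":[0,0,0],"xyz":[0,-0.22,0],"gripper":-1},{"twist":[0,0,0],"xyz":[0,-0.38,0],"gripper":-1},{"twist":[0,0,0],"xyz":[0,-0.54,0],"gripper":-1},{"twist":[0,0,0],"xyz":[0,-0.7,0],"gripper":-1},{"twist":[0,0,0],"xyz":[0,-0.85,0],"gripper":-1},{"twist":[0,0,0],"xyz":[0.02,-1,0],"gripper":-1}]'

```text
time_s: 6.5
tcp_pos: [0.5929, 0.1968, 0.1286]
eef_rot: [1.0, 0.009, -0.001, -0.0]
wrist_force: [-0.5, -0.3, -1.5]
grip_width: 0.0511
grasp_force: 42.4
```

Request:
apply_moves --moves '[{"twist":[0,0,0],"xyz":[0,-0.16,0],"gripper":-1},{"twist":[0,0,0],"xyz":[0,-0.32,0],"gripper":-1},{"twist":[0,0,0],"xyz":[0,-0.48,0],"gripper":-1},{"twist":[0,0,0],"xyz":[0,-0.64,0],"gripper":-1},{"twist":[0,0,0],"xyz":[0,-0.78,0],"gripper":-1},{"twist":[0,0,0],"xyz":[0,-0.91,0],"gripper":-1},{"twist":[0,0,0],"xyz":[0,-0.91,0],"gripper":-1},{"twist":[0,0,0],"xyz":[0,-0.91,0],"gripper":-1}]'

```text
time_s: 7.17
tcp_pos: [0.592, 0.2862, 0.1291]
eef_rot: [1.0, 0.009, -0.0, 0.0]
wrist_force: [0.3, 0.2, -3.2]
grip_width: 0.0509
grasp_force: 42.5
```

Request:
apply_moves --moves '[{"twist":[0,0,0],"xyz":[0,0,0.12],"gripper":-1},{"twist":[0,0,0],"xyz":[0,0,0.26],"gripper":-1},{"twist":[0,0,0],"xyz":[0,0,0.4],"gripper":-1},{"twist":[0,0,0],"xyz":[0,0,0.48],"gripper":-1},{"twist":[0,0,0],"xyz":[0,0,0.48],"gripper":-1},{"twist":[0,0,0],"xyz":[0,0,0.48],"gripper":-1},{"twist":[0,0,0],"xyz":[0,0,0.48],"gripper":-1}]'

```text
time_s: 7.75
tcp_pos: [0.5927, 0.2855, 0.0814]
eef_rot: [1.0, 0.009, 0.0, -0.0]
wrist_force: [0.1, 0.1, -2.9]
grip_width: 0.051
grasp_force: 42.5
```

```bash
python3 - <<'E'
from h import *
o=r.observe(); print({k:np.round(o[k],4) for k in('tcp_pos','eef_rot','wrist_force','grip_width','grasp_force')})
im=r.snapshot('top')[:,:,::-1]; cv2.imwrite('pics/t1.png',im)
E
```

```text
{'tcp_pos': array([0.5927, 0.2855, 0.0814]), 'eef_rot': array([ 1.0e+00,  8.6e-03,  2.0e-04, -2.0e-04]), 'wrist_force': array([ 0.0561,  0.0785, -2.891 ]), 'grip_width': np.float64(0.051), 'grasp_force': np.float64(42.507)}
```

View pics/t1.png

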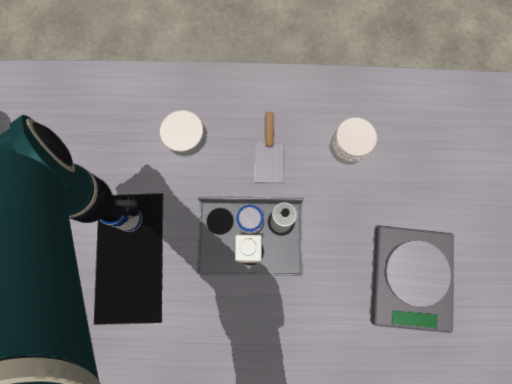

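The tin is over the mat's upper end at (130,218), and the vacated pad shows at (220,221). I'll set it down, release it and move to the bottle.

Request:
apply_moves --moves '[{"twist":[0,0,0],"xyz":[0,0,0.03],"gripper":-1},{"twist":[0,0,0],"xyz":[0,0,0.05],"gripper":-1},{"twist":[0,0,0],"xyz":[0,0,0.065],"gripper":-1},{"twist":[0,0,0],"xyz":[0,0,0.065],"gripper":-1},{"twist":[0,0,0],"xyz":[0,0,0.065],"gripper":-1}]'

```text
time_s: 8.22
tcp_pos: [0.5924, 0.2854, 0.0748]
eef_rot: [1.0, 0.009, 0.0, 0.0]
wrist_force: [-0.2, 0.3, -4.1]
grip_width: 0.0511
grasp_force: 42.5
```

Request:
apply_moves --moves '[{"twist":[0,0,0],"xyz":[0,0,0],"gripper":0.4},{"twist":[0,0,0],"xyz":[0,0,0],"gripper":1},{"twist":[0,0,0],"xyz":[0,0,0],"gripper":1},{"twist":[0,0,0],"xyz":[0,0,-0.2],"gripper":1},{"twist":[0,0,0],"xyz":[0,0,-0.5],"gripper":1},{"twist":[0,0,0],"xyz":[0,0,-0.8],"gripper":1},{"twist":[0,0,0],"xyz":[0,0,-1],"gripper":1},{"twist":[0,0,0],"xyz":[0,0,-1],"gripper":1}]'

```text
time_s: 8.88
tcp_pos: [0.5951, 0.2872, 0.1807]
eef_rot: [1.0, 0.009, 0.004, -0.002]
wrist_force: [0.1, 0.1, 0.2]
grip_width: 0.085
grasp_force: 0.0
```

Request:
apply_moves --moves '[{"twist":[0,0,0],"xyz":[0,0.2,0],"gripper":1},{"twist":[0,0,0],"xyz":[-0.1,0.5,0],"gripper":1},{"twist":[0,0,0],"xyz":[-0.2,0.8,0],"gripper":1},{"twist":[0,0,0],"xyz":[-0.3,1,0],"gripper":1},{"twist":[0,0,0],"xyz":[-0.3,1,0],"gripper":1}]'

```text
time_s: 9.3
tcp_pos: [0.563, 0.1789, 0.174]
eef_rot: [1.0, 0.006, -0.001, 0.002]
wrist_force: [-0.3, -0.2, -0.3]
grip_width: 0.0857
grasp_force: 0.0
```

Request:
apply_moves --moves '[{"twist":[0,0,0],"xyz":[-0.1,0.3,0],"gripper":1},{"twist":[0,0,0],"xyz":[-0.2,0.6,0],"gripper":1},{"twist":[0,0,0],"xyz":[-0.3,0.9,0],"gripper":1},{"twist":[0,0,0],"xyz":[-0.3,1,0],"gripper":1},{"twist":[0,0,0],"xyz":[-0.3,1,0],"gripper":1}]'

```text
time_s: 9.72
tcp_pos: [0.536, 0.0812, 0.1746]
eef_rot: [1.0, 0.006, -0.0, 0.001]
wrist_force: [0.6, 1.1, -0.8]
grip_width: 0.0854
grasp_force: 0.0
```

Request:
apply_moves --moves '[{"twist":[0,0,0],"xyz":[0,0.25,0],"gripper":1},{"twist":[0,0,0],"xyz":[0,0.5,0],"gripper":1},{"twist":[0,0,0],"xyz":[0,0.56,0],"gripper":1},{"twist":[0,0,0],"xyz":[0,0.56,0],"gripper":1},{"twist":[0,0,0],"xyz":[0,0.56,0],"gripper":1},{"twist":[0,0,0],"xyz":[0,0.56,0],"gripper":1}]'

```text
time_s: 10.22
tcp_pos: [0.537, 0.0308, 0.1748]
eef_rot: [1.0, 0.01, 0.0, -0.001]
wrist_force: [0.5, -1.2, 0.4]
grip_width: 0.0855
grasp_force: 0.0
```

```bash
python3 - <<'E'
from h import *
o=r.observe(); print({k:np.round(o[k],4) for k in('tcp_pos','eef_rot')})
im=r.snapshot('wrist')[:,:,::-1]; cv2.imwrite('pics/w2.png',im)
i=cv2.imread('pics/t1.png'); g=cv2.cvtColor(i,cv2.COLOR_BGR2GRAY); k=np.zeros(g.shape,bool); k[205:236,204:234]=g[205:236,204:234]<30
m=cv2.moments(big(k)); print('pad',m['m00'],cast(cam('top'),[(m['m10']/m['m00'],m['m01']/m['m00'])],.005))
E
```

```text
{'tcp_pos': array([0.537 , 0.0308, 0.1748]), 'eef_rot': array([ 9.999e-01,  1.000e-02,  1.000e-04, -6.000e-04])}
pad 92.5 [[0.58910374 0.1097209  0.005     ]]
```

View pics/w2.png

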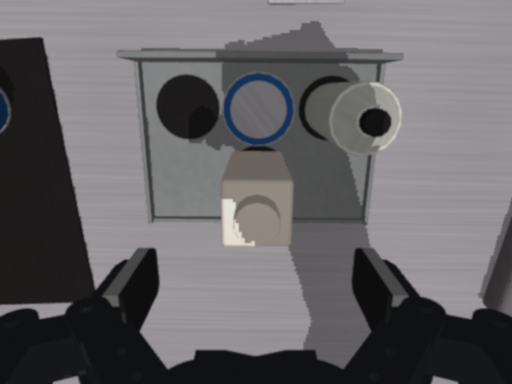

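The bottle cap is at (257,222), centred between the fingers, and the empty pour pad is at (188,106). I'll descend and grip.

Request:
apply_moves --moves '[{"twist":[0,0,0],"xyz":[-0.04,0,0.2],"gripper":1},{"twist":[0,0,0],"xyz":[-0.04,0,0.45],"gripper":1},{"twist":[0,0,0],"xyz":[-0.04,0,0.7],"gripper":1},{"twist":[0,0,0],"xyz":[-0.04,0,0.9],"gripper":1},{"twist":[0,0,0],"xyz":[-0.04,0,0.98],"gripper":1},{"twist":[0,0,0],"xyz":[-0.04,0,0.98],"gripper":1}]'

```text
time_s: 10.77
tcp_pos: [0.5315, 0.0295, 0.075]
eef_rot: [1.0, 0.01, -0.002, -0.0]
wrist_force: [0.6, -0.4, 0.3]
grip_width: 0.0858
grasp_force: 0.0
```

Request:
apply_moves --moves '[{"twist":[0,0,0],"xyz":[0,0,0],"gripper":0.3},{"twist":[0,0,0],"xyz":[0,0,0],"gripper":0},{"twist":[0,0,0],"xyz":[0,0,0],"gripper":-1},{"twist":[0,0,0],"xyz":[0,0,0],"gripper":-1},{"twist":[0,0,0],"xyz":[0,0,0],"gripper":-1},{"twist":[0,0,0],"xyz":[0,0,0],"gripper":-1},{"twist":[0,0,0],"xyz":[0,0,0],"gripper":-1}]'

```text
time_s: 11.35
tcp_pos: [0.534, 0.0287, 0.0782]
eef_rot: [1.0, 0.009, 0.001, -0.0]
wrist_force: [-0.6, 1.6, 6.8]
grip_width: 0.0472
grasp_force: 41.7
```

```bash
python3 - <<'E'
from h import *
o=r.observe(); print({k:np.round(o[k],4) for k in('tcp_pos','eef_rot','wrist_force','grip_width','grasp_force')})
o['tcp_pos']=np.array([.537,.0308,.1748]);o['eef_rot']=np.array([.99995,.01,.0001,-.0006])
c=cam('wrist',o); i=cv2.imread('pics/w2.png'); g=cv2.cvtColor(i,cv2.COLOR_BGR2GRAY); k=np.zeros(g.shape,bool); k[66:145,150:225]=g[66:145,150:225]<25
b=big(k); e=cv2.fitEllipse(b); print(e, cast(c,[e[0]],.005), 'low',cast(c,[(259,109)],.05))
E
```

```text
{'tcp_pos': array([0.534 , 0.0287, 0.0782]), 'eef_rot': array([ 1.0e+00,  8.7e-03,  1.4e-03, -2.0e-04]), 'wrist_force': array([-0.6445,  1.6348,  6.8013]), 'grip_width': np.float64(0.0472), 'grasp_force': np.float64(41.7293)}
((200.5078582763672, 121.06033325195312), (24.412887573242188, 34.04882049560547), 34.41743087768555) [[0.58116234 0.08349651 0.005     ]] low [[0.59572104 0.0301716  0.05      ]]
```

Request:
apply_moves --moves '[{"twist":[0,0,0],"xyz":[0,0,-0.1],"gripper":-1},{"twist":[0,0,0],"xyz":[0,0,-0.22],"gripper":-1},{"twist":[0,0,0],"xyz":[0,0,-0.36],"gripper":-1},{"twist":[0,0,0],"xyz":[0,0,-0.5],"gripper":-1},{"twist":[0,0,0],"xyz":[0,0,-0.55],"gripper":-1},{"twist":[0,0,0],"xyz":[0,0,-0.55],"gripper":-1}]'

```text
time_s: 11.85
tcp_pos: [0.5338, 0.0281, 0.1336]
eef_rot: [1.0, 0.008, 0.002, 0.0]
wrist_force: [1.2, -0.0, -3.3]
grip_width: 0.0477
grasp_force: 42.4
```

Request:
apply_moves --moves '[{"twist":[0,0,0],"xyz":[-0.03,-0.08,0],"gripper":-1},{"twist":[0,0,0],"xyz":[-0.08,-0.2,0],"gripper":-1},{"twist":[0,0,0],"xyz":[-0.14,-0.35,0],"gripper":-1},{"twist":[0,0,0],"xyz":[-0.2,-0.5,0],"gripper":-1},{"twist":[0,0,0],"xyz":[-0.27,-0.67,0],"gripper":-1},{"twist":[0,0,0],"xyz":[-0.34,-0.83,0],"gripper":-1}]'

```text
time_s: 12.35
tcp_pos: [0.4955, 0.1127, 0.1308]
eef_rot: [1.0, 0.009, -0.001, -0.0]
wrist_force: [0.8, 0.5, -3.2]
grip_width: 0.0474
grasp_force: 42.4
```

Request:
apply_moves --moves '[{"twist":[0,0,0],"xyz":[-0.07,-0.17,0],"gripper":-1},{"twist":[0,0,0],"xyz":[-0.14,-0.33,0],"gripper":-1},{"twist":[0,0,0],"xyz":[-0.2,-0.5,0],"gripper":-1},{"twist":[0,0,0],"xyz":[-0.27,-0.67,0],"gripper":-1},{"twist":[0,0,0],"xyz":[-0.34,-0.83,0],"gripper":-1}]'

```text
time_s: 12.77
tcp_pos: [0.4598, 0.1951, 0.1309]
eef_rot: [1.0, 0.01, -0.001, 0.0]
wrist_force: [0.8, -0.4, -2.2]
grip_width: 0.0479
grasp_force: 42.4
```

Request:
apply_moves --moves '[{"twist":[0,0,0],"xyz":[-0.07,-0.17,0],"gripper":-1},{"twist":[0,0,0],"xyz":[-0.14,-0.33,0],"gripper":-1},{"twist":[0,0,0],"xyz":[-0.2,-0.5,0],"gripper":-1},{"twist":[0,0,0],"xyz":[-0.27,-0.67,0],"gripper":-1},{"twist":[0,0,0],"xyz":[-0.34,-0.78,0],"gripper":-1},{"twist":[0,0,0],"xyz":[-0.35,-0.83,0],"gripper":-1},{"twist":[0,0,0],"xyz":[-0.35,-0.83,0],"gripper":-1},{"twist":[0,0,0],"xyz":[-0.35,-0.83,0],"gripper":-1}]'

```text
time_s: 13.43
tcp_pos: [0.425, 0.2753, 0.1313]
eef_rot: [1.0, 0.009, -0.0, 0.0]
wrist_force: [0.3, -0.8, -2.6]
grip_width: 0.0475
grasp_force: 42.3
```

Request:
apply_moves --moves '[{"twist":[0,0,0],"xyz":[0,0,0.12],"gripper":-1},{"twist":[0,0,0],"xyz":[0,0,0.26],"gripper":-1},{"twist":[0,0,0],"xyz":[0,0,0.4],"gripper":-1},{"twist":[0,0,0],"xyz":[0,0,0.5],"gripper":-1},{"twist":[0,0,0],"xyz":[0,0,0.5],"gripper":-1},{"twist":[0,0,0],"xyz":[0,0,0.5],"gripper":-1},{"twist":[0,0,0],"xyz":[0,0,0.5],"gripper":-1}]'

```text
time_s: 14.02
tcp_pos: [0.4259, 0.2755, 0.082]
eef_rot: [1.0, 0.008, 0.0, -0.0]
wrist_force: [-0.7, -0.4, -1.7]
grip_width: 0.0477
grasp_force: 42.3
```

```bash
python3 - <<'E'
from h import *
o=r.observe(); print({k:np.round(o[k],4) for k in('tcp_pos','eef_rot','wrist_force','grip_width')})
o['tcp_pos']=np.array([.537,.0308,.1748]);o['eef_rot']=np.array([.99995,.01,.0001,-.0006])
c=cam('wrist',o); print('pad', cast(c,[(188,106)],.005))
E
```

```text
{'tcp_pos': array([0.4259, 0.2755, 0.082 ]), 'eef_rot': array([ 1.0e+00,  8.4e-03,  2.0e-04, -1.0e-04]), 'wrist_force': array([-0.7053, -0.4428, -1.7191]), 'grip_width': np.float64(0.0477)}
pad [[0.59449888 0.0945589  0.005     ]]
```

Request:
apply_moves --moves '[{"twist":[0,0,0],"xyz":[0,0,0.03],"gripper":-1},{"twist":[0,0,0],"xyz":[0,0,0.05],"gripper":-1},{"twist":[0,0,0],"xyz":[0,0,0.055],"gripper":-1},{"twist":[0,0,0],"xyz":[0,0,0.055],"gripper":-1},{"twist":[0,0,0],"xyz":[0,0,0.055],"gripper":-1}]'

```text
time_s: 14.43
tcp_pos: [0.4261, 0.2758, 0.0772]
eef_rot: [1.0, 0.009, 0.001, -0.0]
wrist_force: [-1.0, 0.1, 6.4]
grip_width: 0.0474
grasp_force: 43.3
```

Request:
apply_moves --moves '[{"twist":[0,0,0],"xyz":[0,0,0],"gripper":0.4},{"twist":[0,0,0],"xyz":[0,0,0],"gripper":1},{"twist":[0,0,0],"xyz":[0,0,0],"gripper":1},{"twist":[0,0,0],"xyz":[0,0,-0.2],"gripper":1},{"twist":[0,0,0],"xyz":[0,0,-0.5],"gripper":1},{"twist":[0,0,0],"xyz":[0,0,-0.8],"gripper":1},{"twist":[0,0,0],"xyz":[0,0,-1],"gripper":1},{"twist":[0,0,0],"xyz":[0,0,-1],"gripper":1}]'

```text
time_s: 15.1
tcp_pos: [0.4278, 0.2772, 0.1804]
eef_rot: [1.0, 0.009, 0.003, -0.002]
wrist_force: [0.4, 0.3, -0.1]
grip_width: 0.0854
grasp_force: 0.0
```

Request:
apply_moves --moves '[{"twist":[0,0,0],"xyz":[0.1,0.2,0],"gripper":1},{"twist":[0,0,0],"xyz":[0.27,0.5,0],"gripper":1},{"twist":[0,0,0],"xyz":[0.43,0.8,0],"gripper":1},{"twist":[0,0,0],"xyz":[0.54,1,0],"gripper":1},{"twist":[0,0,0],"xyz":[0.54,1,0],"gripper":1}]'

```text
time_s: 15.52
tcp_pos: [0.4836, 0.1708, 0.1753]
eef_rot: [1.0, 0.005, -0.0, 0.001]
wrist_force: [-0.1, 0.3, 0.4]
grip_width: 0.0852
grasp_force: 0.0
```

Request:
apply_moves --moves '[{"twist":[0,0,0],"xyz":[0.16,0.3,0],"gripper":1},{"twist":[0,0,0],"xyz":[0.33,0.6,0],"gripper":1},{"twist":[0,0,0],"xyz":[0.48,0.9,0],"gripper":1},{"twist":[0,0,0],"xyz":[0.54,1,0],"gripper":1},{"twist":[0,0,0],"xyz":[0.54,1,0],"gripper":1}]'

```text
time_s: 15.93
tcp_pos: [0.5381, 0.074, 0.1754]
eef_rot: [1.0, 0.006, -0.0, 0.001]
wrist_force: [-0.9, -0.3, -0.3]
grip_width: 0.0855
grasp_force: 0.0
```

Request:
apply_moves --moves '[{"twist":[0,0,0],"xyz":[0.16,0.3,0],"gripper":1},{"twist":[0,0,0],"xyz":[0.33,0.6,0],"gripper":1},{"twist":[0,0,0],"xyz":[0.48,0.9,0],"gripper":1},{"twist":[0,0,0],"xyz":[0.54,1,0],"gripper":1},{"twist":[0,0,0],"xyz":[0.54,1,0],"gripper":1},{"twist":[0,0,0],"xyz":[0.54,1,0],"gripper":1},{"twist":[0,0,0],"xyz":[0.54,1,0],"gripper":1}]'

```text
time_s: 16.52
tcp_pos: [0.5918, -0.0187, 0.1759]
eef_rot: [1.0, 0.01, -0.001, -0.001]
wrist_force: [-0.0, 0.5, -0.7]
grip_width: 0.0855
grasp_force: 0.0
```

```bash
python3 - <<'E'
from h import *
o=r.observe(); print({k:np.round(o[k],4) for k in('tcp_pos','eef_rot')})
im=r.snapshot('wrist')[:,:,::-1]; cv2.imwrite('pics/w3.png',im); np.save('o3.npy',o,allow_pickle=True)
E
```

```text
{'tcp_pos': array([ 0.5918, -0.0187,  0.1759]), 'eef_rot': array([ 9.999e-01,  1.030e-02, -6.000e-04, -8.000e-04])}
```

View pics/w3.png

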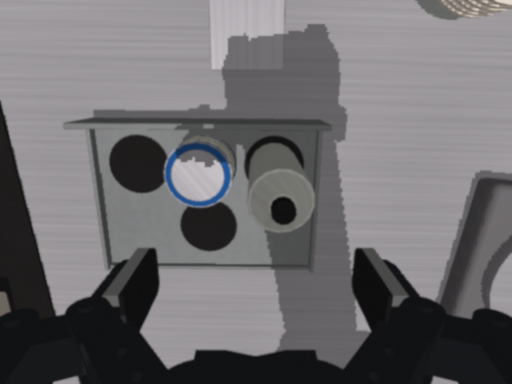

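The slim can's cap is at (284,211). The empty pads at (138,163) and (209,227) fix the return spots.

Request:
apply_moves --moves '[{"twist":[0,0,0],"xyz":[0.02,0.16,0],"gripper":1},{"twist":[0,0,0],"xyz":[0.02,0.16,0.1],"gripper":1},{"twist":[0,0,0],"xyz":[0.02,0.16,0.35],"gripper":1},{"twist":[0,0,0],"xyz":[0.02,0.16,0.6],"gripper":1},{"twist":[0,0,0],"xyz":[0.02,0.16,0.85],"gripper":1},{"twist":[0,0,0],"xyz":[0.02,0.16,1],"gripper":1},{"twist":[0,0,0],"xyz":[0.02,0.16,1],"gripper":1},{"twist":[0,0,0],"xyz":[0.02,0.16,1],"gripper":1}]'

```text
time_s: 17.23
tcp_pos: [0.594, -0.0362, 0.0753]
eef_rot: [1.0, 0.009, -0.001, -0.0]
wrist_force: [0.4, 0.4, -0.1]
grip_width: 0.0854
grasp_force: 0.0
```

Request:
apply_moves --moves '[{"twist":[0,0,0],"xyz":[0,0,0],"gripper":0.3},{"twist":[0,0,0],"xyz":[0,0,0],"gripper":0},{"twist":[0,0,0],"xyz":[0,0,0],"gripper":-1},{"twist":[0,0,0],"xyz":[0,0,0],"gripper":-1},{"twist":[0,0,0],"xyz":[0,0,0],"gripper":-1},{"twist":[0,0,0],"xyz":[0,0,0],"gripper":-1},{"twist":[0,0,0],"xyz":[0,0,0],"gripper":-1}]'

```text
time_s: 17.82
tcp_pos: [0.596, -0.0373, 0.0777]
eef_rot: [1.0, 0.009, 0.001, -0.0]
wrist_force: [-1.0, 0.5, 5.5]
grip_width: 0.045
grasp_force: 40.3
```

```bash
python3 - <<'E'
from h import *
o=r.observe(); print({k:np.round(o[k],4) for k in('tcp_pos','eef_rot','wrist_force','grip_width','grasp_force')})
c=cam('wrist',np.load('o3.npy',allow_pickle=True).item()); print('pads', cast(c,[(138,163),(209,227),(274,163)],.005).round(4),'slim',cast(c,[(284,210)],.131),'low',cast(c,[(199,174)],.05))
E
```

```text
{'tcp_pos': array([ 0.596 , -0.0373,  0.0777]), 'eef_rot': array([ 1.0e+00,  8.7e-03,  1.2e-03, -1.0e-04]), 'wrist_force': array([-0.998 ,  0.4551,  5.5348]), 'grip_width': np.float64(0.045), 'grasp_force': np.float64(40.3216)}
pads [[ 0.5946  0.0957  0.005 ]
 [ 0.5292  0.0285  0.005 ]
 [ 0.5973 -0.0353  0.005 ]] slim [[ 0.59645717 -0.0348361   0.131     ]] low [[0.59657159 0.02939141 0.05      ]]
```

Request:
apply_moves --moves '[{"twist":[0,0,0],"xyz":[0,0,-0.1],"gripper":-1},{"twist":[0,0,0],"xyz":[0,0,-0.22],"gripper":-1},{"twist":[0,0,0],"xyz":[0,0,-0.4],"gripper":-1},{"twist":[0,0,0],"xyz":[0,0,-0.6],"gripper":-1},{"twist":[0,0,0],"xyz":[0,0,-0.8],"gripper":-1},{"twist":[0,0,0],"xyz":[0,0,-0.9],"gripper":-1},{"twist":[0,0,0],"xyz":[0,0,-0.9],"gripper":-1}]'

```text
time_s: 18.4
tcp_pos: [0.5966, -0.0378, 0.1694]
eef_rot: [1.0, 0.009, 0.003, 0.0]
wrist_force: [0.1, -0.9, -1.5]
grip_width: 0.0451
grasp_force: 41.5
```

Request:
apply_moves --moves '[{"twist":[0,0,0],"xyz":[-0.02,-0.08,0],"gripper":-1},{"twist":[0,0,0],"xyz":[-0.06,-0.22,0],"gripper":-1},{"twist":[0,0,0],"xyz":[-0.12,-0.42,0],"gripper":-1},{"twist":[0,0,0],"xyz":[-0.18,-0.62,0],"gripper":-1},{"twist":[0,0,0],"xyz":[-0.24,-0.82,0],"gripper":-1},{"twist":[0,0,0],"xyz":[-0.3,-1,0],"gripper":-1}]'

```text
time_s: 18.9
tcp_pos: [0.5611, 0.0648, 0.1647]
eef_rot: [1.0, 0.01, -0.002, -0.0]
wrist_force: [0.3, -0.0, -2.6]
grip_width: 0.045
grasp_force: 41.5
```

Request:
apply_moves --moves '[{"twist":[0,0,0],"xyz":[-0.06,-0.2,0],"gripper":-1},{"twist":[0,0,0],"xyz":[-0.12,-0.4,0],"gripper":-1},{"twist":[0,0,0],"xyz":[-0.18,-0.6,0],"gripper":-1},{"twist":[0,0,0],"xyz":[-0.24,-0.8,0],"gripper":-1},{"twist":[0,0,0],"xyz":[-0.3,-1,0],"gripper":-1}]'

```text
time_s: 19.32
tcp_pos: [0.5291, 0.1635, 0.1648]
eef_rot: [1.0, 0.01, -0.002, 0.0]
wrist_force: [0.3, 0.7, -3.3]
grip_width: 0.045
grasp_force: 41.5
```

Request:
apply_moves --moves '[{"twist":[0,0,0],"xyz":[-0.05,-0.2,0],"gripper":-1},{"twist":[0,0,0],"xyz":[-0.1,-0.4,0],"gripper":-1},{"twist":[0,0,0],"xyz":[-0.15,-0.6,0],"gripper":-1},{"twist":[0,0,0],"xyz":[-0.19,-0.8,0],"gripper":-1},{"twist":[0,0,0],"xyz":[-0.19,-1,0],"gripper":-1},{"twist":[0,0,0],"xyz":[-0.19,-1,0],"gripper":-1}]'

```text
time_s: 19.82
tcp_pos: [0.5073, 0.2673, 0.1651]
eef_rot: [1.0, 0.012, -0.001, -0.002]
wrist_force: [-0.4, 1.3, -1.6]
grip_width: 0.0453
grasp_force: 41.6
```

Request:
apply_moves --moves '[{"twist":[0,0,0],"xyz":[0,-0.1,0],"gripper":-1},{"twist":[0,0,0],"xyz":[0,-0.2,0],"gripper":-1},{"twist":[0,0,0],"xyz":[0,-0.2,0.2],"gripper":-1},{"twist":[0,0,0],"xyz":[0,-0.2,0.4],"gripper":-1},{"twist":[0,0,0],"xyz":[0,-0.2,0.6],"gripper":-1},{"twist":[0,0,0],"xyz":[0,-0.2,0.8],"gripper":-1},{"twist":[0,0,0],"xyz":[0,-0.2,0.85],"gripper":-1},{"twist":[0,0,0],"xyz":[0,-0.2,0.85],"gripper":-1}]'

```text
time_s: 20.48
tcp_pos: [0.509, 0.2804, 0.0793]
eef_rot: [1.0, 0.009, -0.002, 0.001]
wrist_force: [0.9, 1.0, -2.8]
grip_width: 0.0452
grasp_force: 41.7
```

```bash
python3 - <<'E'
from h import *
o=r.observe(); print({k:np.round(o[k],4) for k in('tcp_pos','eef_rot','wrist_force','grip_width')})
E
```

```text
{'tcp_pos': array([0.509 , 0.2804, 0.0793]), 'eef_rot': array([ 1.    ,  0.0086, -0.0019,  0.001 ]), 'wrist_force': array([ 0.9206,  0.9627, -2.7604]), 'grip_width': np.float64(0.0452)}
```

Request:
apply_moves --moves '[{"twist":[0,0,0],"xyz":[0,0,0.02],"gripper":-1},{"twist":[0,0,0],"xyz":[0,0,0.03],"gripper":-1},{"twist":[0,0,0],"xyz":[0,0,0.03],"gripper":-1},{"twist":[0,0,0],"xyz":[0,0,0.03],"gripper":-1},{"twist":[0,0,0],"xyz":[0,0,0.03],"gripper":-1}]'

```text
time_s: 20.9
tcp_pos: [0.5109, 0.2811, 0.0791]
eef_rot: [1.0, 0.009, 0.001, -0.0]
wrist_force: [0.4, -0.4, -3.4]
grip_width: 0.0453
grasp_force: 41.7
```

Request:
apply_moves --moves '[{"twist":[0,0,0],"xyz":[0,0,0],"gripper":0.4},{"twist":[0,0,0],"xyz":[0,0,0],"gripper":1},{"twist":[0,0,0],"xyz":[0,0,0],"gripper":1},{"twist":[0,0,0],"xyz":[0,0,-0.2],"gripper":1},{"twist":[0,0,0],"xyz":[0,0,-0.5],"gripper":1},{"twist":[0,0,0],"xyz":[0,0,-0.8],"gripper":1},{"twist":[0,0,0],"xyz":[0,0,-1],"gripper":1},{"twist":[0,0,0],"xyz":[0,0,-1],"gripper":1}]'

```text
time_s: 21.57
tcp_pos: [0.513, 0.2828, 0.1835]
eef_rot: [1.0, 0.009, 0.004, -0.002]
wrist_force: [0.6, 0.5, 0.6]
grip_width: 0.0855
grasp_force: 0.0
```

Request:
apply_moves --moves '[{"twist":[0,0,0],"xyz":[0.06,0.2,0],"gripper":1},{"twist":[0,0,0],"xyz":[0.15,0.5,0],"gripper":1},{"twist":[0,0,0],"xyz":[0.24,0.8,0],"gripper":1},{"twist":[0,0,0],"xyz":[0.3,1,0],"gripper":1},{"twist":[0,0,0],"xyz":[0.3,1,0],"gripper":1}]'

```text
time_s: 21.98
tcp_pos: [0.544, 0.1752, 0.1776]
eef_rot: [1.0, 0.005, 0.0, 0.002]
wrist_force: [0.3, -0.3, -0.3]
grip_width: 0.0855
grasp_force: 0.0
```

Request:
apply_moves --moves '[{"twist":[0,0,0],"xyz":[0.09,0.3,0],"gripper":1},{"twist":[0,0,0],"xyz":[0.18,0.6,0],"gripper":1},{"twist":[0,0,0],"xyz":[0.27,0.9,0],"gripper":1},{"twist":[0,0,0],"xyz":[0.3,1,0],"gripper":1},{"twist":[0,0,0],"xyz":[0.3,1,0],"gripper":1}]'

```text
time_s: 22.4
tcp_pos: [0.5746, 0.0784, 0.1777]
eef_rot: [1.0, 0.006, -0.0, 0.001]
wrist_force: [-0.2, 0.5, 1.1]
grip_width: 0.0856
grasp_force: 0.0
```

Request:
apply_moves --moves '[{"twist":[0,0,0],"xyz":[0.12,0.26,0],"gripper":1},{"twist":[0,0,0],"xyz":[0.24,0.52,0],"gripper":1},{"twist":[0,0,0],"xyz":[0.24,0.52,0],"gripper":1},{"twist":[0,0,0],"xyz":[0.24,0.52,0],"gripper":1},{"twist":[0,0,0],"xyz":[0.24,0.52,0],"gripper":1},{"twist":[0,0,0],"xyz":[0.24,0.52,0],"gripper":1}]'

```text
time_s: 22.9
tcp_pos: [0.5982, 0.033, 0.1781]
eef_rot: [1.0, 0.01, -0.0, -0.001]
wrist_force: [1.0, -0.3, 0.0]
grip_width: 0.0856
grasp_force: 0.0
```

```bash
python3 - <<'E'
from h import *
o=r.observe(); print({k:np.round(o[k],4) for k in('tcp_pos','eef_rot')})
im=r.snapshot('wrist')[:,:,::-1]; t=r.snapshot('scene')[:,:,::-1]; cv2.imwrite('pics/w4.png',np.vstack([cv2.resize(im[60:260,60:460],None,fx=1.3,fy=1.3),cv2.resize(t[130:270,190:450],(520,280))])); np.save('o4.npy',o,allow_pickle=True)
E
```

```text
{'tcp_pos': array([0.5982, 0.033 , 0.1781]), 'eef_rot': array([ 9.999e-01,  1.020e-02, -3.000e-04, -6.000e-04])}
```

View pics/w4.png

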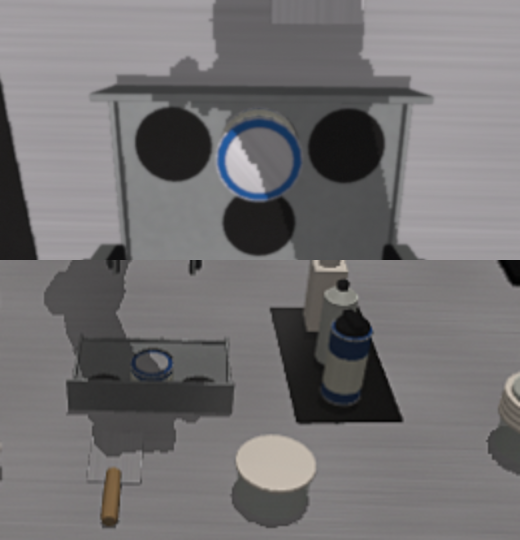

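All three tall containers stand upright on the mat. The low tin, at (259,182) in the wrist picture, is free on both sides, so I'll descend and grip it.

Request:
apply_moves --moves '[{"twist":[0,0,0],"xyz":[-0.015,0.035,0.25],"gripper":1},{"twist":[0,0,0],"xyz":[-0.015,0.035,0.5],"gripper":1},{"twist":[0,0,0],"xyz":[-0.015,0.035,0.75],"gripper":1},{"twist":[0,0,0],"xyz":[-0.015,0.035,1],"gripper":1},{"twist":[0,0,0],"xyz":[-0.015,0.035,1],"gripper":1},{"twist":[0,0,0],"xyz":[-0.015,0.035,1],"gripper":1}]'

```text
time_s: 23.5
tcp_pos: [0.5964, 0.0277, 0.0775]
eef_rot: [1.0, 0.009, -0.001, -0.0]
wrist_force: [0.7, 0.1, 0.6]
grip_width: 0.0854
grasp_force: 0.0
```

Request:
apply_moves --moves '[{"twist":[0,0,0],"xyz":[0,0,0.2],"gripper":1},{"twist":[0,0,0],"xyz":[0,0,0.4],"gripper":1},{"twist":[0,0,0],"xyz":[0,0,0.55],"gripper":1},{"twist":[0,0,0],"xyz":[0,0,0.63],"gripper":1},{"twist":[0,0,0],"xyz":[0,0,0.63],"gripper":1},{"twist":[0,0,0],"xyz":[0,0,0.63],"gripper":1},{"twist":[0,0,0],"xyz":[0,0,0.63],"gripper":1}]'

```text
time_s: 24.08
tcp_pos: [0.5986, 0.0272, 0.0169]
eef_rot: [1.0, 0.009, 0.001, -0.0]
wrist_force: [0.0, 0.7, 0.6]
grip_width: 0.085
grasp_force: 0.0
```

Request:
apply_moves --moves '[{"twist":[0,0,0],"xyz":[0,0,0],"gripper":0.3},{"twist":[0,0,0],"xyz":[0,0,0],"gripper":0},{"twist":[0,0,0],"xyz":[0,0,0],"gripper":-1},{"twist":[0,0,0],"xyz":[0,0,0],"gripper":-1},{"twist":[0,0,0],"xyz":[0,0,0],"gripper":-1},{"twist":[0,0,0],"xyz":[0,0,0],"gripper":-1},{"twist":[0,0,0],"xyz":[0,0,0],"gripper":-1}]'

```text
time_s: 24.67
tcp_pos: [0.5981, 0.0273, 0.0164]
eef_rot: [1.0, 0.009, 0.001, -0.0]
wrist_force: [-1.4, 0.4, 6.4]
grip_width: 0.055
grasp_force: 42.2
```

```bash
python3 - <<'E'
from h import *
o=r.observe(); print({k:np.round(o[k],4) for k in('tcp_pos','eef_rot','wrist_force','grip_width','grasp_force')})
c=cam('wrist',np.load('o4.npy',allow_pickle=True).item()); q=lambda x,y:((x+.5)/1.3-.5+60,(y+.5)/1.3-.5+60)
print('low',cast(c,[q(259,159)],.05).round(4),'pads',cast(c,[q(173.5,144.5),q(259,223),q(347,145.5)],.005).round(4))
E
```

```text
{'tcp_pos': array([0.5981, 0.0273, 0.0164]), 'eef_rot': array([ 1.0e+00,  8.6e-03,  8.0e-04, -2.0e-04]), 'wrist_force': array([-1.4396,  0.4186,  6.4062]), 'grip_width': np.float64(0.055), 'grasp_force': np.float64(42.1731)}
low [[0.5964 0.0308 0.05  ]] pads [[ 0.5937  0.0945  0.005 ]
 [ 0.531   0.0289  0.005 ]
 [ 0.5956 -0.0357  0.005 ]]
```

Request:
apply_moves --moves '[{"twist":[0,0,0],"xyz":[0,0,-0.1],"gripper":-1},{"twist":[0,0,0],"xyz":[0,0,-0.22],"gripper":-1},{"twist":[0,0,0],"xyz":[0,0,-0.4],"gripper":-1},{"twist":[0,0,0],"xyz":[0,0,-0.6],"gripper":-1},{"twist":[0,0,0],"xyz":[0,0,-0.8],"gripper":-1},{"twist":[0,0,0],"xyz":[0,0,-1],"gripper":-1},{"twist":[0,0,0],"xyz":[0,0,-1],"gripper":-1}]'

```text
time_s: 25.25
tcp_pos: [0.6001, 0.0271, 0.1202]
eef_rot: [1.0, 0.009, 0.004, -0.0]
wrist_force: [1.3, 0.2, -2.5]
grip_width: 0.0551
grasp_force: 43.1
```

Request:
apply_moves --moves '[{"twist":[0,0,0],"xyz":[-0.03,0.08,0],"gripper":-1},{"twist":[0,0,0],"xyz":[-0.08,0.22,0],"gripper":-1},{"twist":[0,0,0],"xyz":[-0.15,0.42,0],"gripper":-1},{"twist":[0,0,0],"xyz":[-0.22,0.62,0],"gripper":-1},{"twist":[0,0,0],"xyz":[-0.29,0.82,0],"gripper":-1},{"twist":[0,0,0],"xyz":[-0.36,1,0],"gripper":-1}]'

```text
time_s: 25.75
tcp_pos: [0.5606, -0.0769, 0.1134]
eef_rot: [1.0, 0.008, -0.002, 0.0]
wrist_force: [0.2, -0.1, -2.9]
grip_width: 0.0552
grasp_force: 43.1
```

Request:
apply_moves --moves '[{"twist":[0,0,0],"xyz":[-0.07,0.2,0],"gripper":-1},{"twist":[0,0,0],"xyz":[-0.14,0.4,0],"gripper":-1},{"twist":[0,0,0],"xyz":[-0.21,0.6,0],"gripper":-1},{"twist":[0,0,0],"xyz":[-0.28,0.8,0],"gripper":-1},{"twist":[0,0,0],"xyz":[-0.36,1,0],"gripper":-1}]'

```text
time_s: 26.17
tcp_pos: [0.5262, -0.1766, 0.1136]
eef_rot: [1.0, 0.008, -0.002, -0.0]
wrist_force: [0.1, -0.2, -1.9]
grip_width: 0.0553
grasp_force: 43.1
```

Request:
apply_moves --moves '[{"twist":[0,0,0],"xyz":[-0.07,0.2,0],"gripper":-1},{"twist":[0,0,0],"xyz":[-0.14,0.4,0],"gripper":-1},{"twist":[0,0,0],"xyz":[-0.21,0.6,0],"gripper":-1},{"twist":[0,0,0],"xyz":[-0.28,0.8,0],"gripper":-1},{"twist":[0,0,0],"xyz":[-0.36,1,0],"gripper":-1},{"twist":[0,0,0],"xyz":[-0.36,1,0],"gripper":-1}]'

```text
time_s: 26.67
tcp_pos: [0.4896, -0.2814, 0.1134]
eef_rot: [1.0, 0.004, -0.003, 0.001]
wrist_force: [-0.9, -1.1, -2.4]
grip_width: 0.055
grasp_force: 43.2
```

Request:
apply_moves --moves '[{"twist":[0,0,0],"xyz":[0,0.1,0],"gripper":-1},{"twist":[0,0,0],"xyz":[0,0.25,0],"gripper":-1},{"twist":[0,0,0],"xyz":[0,0.33,0],"gripper":-1},{"twist":[0,0,0],"xyz":[0,0.33,0.15],"gripper":-1},{"twist":[0,0,0],"xyz":[0,0.33,0.3],"gripper":-1},{"twist":[0,0,0],"xyz":[0,0.33,0.45],"gripper":-1},{"twist":[0,0,0],"xyz":[0,0.33,0.45],"gripper":-1},{"twist":[0,0,0],"xyz":[0,0.33,0.45],"gripper":-1}]'

```text
time_s: 27.33
tcp_pos: [0.4946, -0.3079, 0.0694]
eef_rot: [1.0, 0.009, -0.001, -0.001]
wrist_force: [0.5, 0.5, -1.8]
grip_width: 0.0549
grasp_force: 43.2
```

Request:
apply_moves --moves '[{"twist":[0,0,0],"xyz":[0,0,0],"gripper":-1},{"twist":[0,0,0],"xyz":[0,0,0],"gripper":-1}]'

```text
time_s: 27.5
tcp_pos: [0.4959, -0.3084, 0.0713]
eef_rot: [1.0, 0.009, 0.001, 0.0]
wrist_force: [-0.3, -1.0, -2.1]
grip_width: 0.055
grasp_force: 43.2
```

```bash
python3 - <<'E'
from h import *
o=r.observe(); print({k:np.round(o[k],4) for k in('tcp_pos','eef_rot','wrist_force','grip_width','grasp_force')})
E
```

```text
{'tcp_pos': array([ 0.4959, -0.3084,  0.0713]), 'eef_rot': array([1.0e+00, 8.7e-03, 8.0e-04, 5.0e-04]), 'wrist_force': array([-0.2662, -1.0182, -2.0693]), 'grip_width': np.float64(0.055), 'grasp_force': np.float64(43.2485)}
```

Request:
apply_moves --moves '[{"twist":[0,0,0],"xyz":[-0.01,-0.01,0.03],"gripper":-1},{"twist":[0,0,0],"xyz":[-0.01,-0.01,0.06],"gripper":-1},{"twist":[0,0,0],"xyz":[-0.01,-0.01,0.08],"gripper":-1},{"twist":[0,0,0],"xyz":[-0.01,-0.01,0.1],"gripper":-1},{"twist":[0,0,0],"xyz":[-0.01,-0.01,0.11],"gripper":-1},{"twist":[0,0,0],"xyz":[-0.01,-0.01,0.115],"gripper":-1},{"twist":[0,0,0],"xyz":[-0.01,-0.01,0.115],"gripper":-1},{"twist":[0,0,0],"xyz":[-0.01,-0.01,0.115],"gripper":-1}]'

```text
time_s: 28.17
tcp_pos: [0.494, -0.3069, 0.0595]
eef_rot: [1.0, 0.009, -0.0, 0.0]
wrist_force: [-3.8, 1.4, 5.3]
grip_width: 0.0551
grasp_force: 44.2
```

Contact is felt on the pan, so I'll release and look.

Request:
apply_moves --moves '[{"twist":[0,0,0],"xyz":[0,0,0],"gripper":0.3},{"twist":[0,0,0],"xyz":[0,0,0],"gripper":1},{"twist":[0,0,0],"xyz":[0,0,0],"gripper":1},{"twist":[0,0,0],"xyz":[0,0,-0.2],"gripper":1},{"twist":[0,0,0],"xyz":[0,0,-0.5],"gripper":1},{"twist":[0,0,0],"xyz":[0,0,-0.8],"gripper":1},{"twist":[0,0,0],"xyz":[0,0,-1],"gripper":1},{"twist":[0,0,0],"xyz":[0,0,-1],"gripper":1}]'

```text
time_s: 28.83
tcp_pos: [0.4972, -0.3084, 0.1636]
eef_rot: [1.0, 0.009, 0.004, 0.002]
wrist_force: [1.0, -0.0, 0.8]
grip_width: 0.0855
grasp_force: 0.0
```

Request:
apply_moves --moves '[{"twist":[0,0,0],"xyz":[0,-0.2,-0.1],"gripper":1},{"twist":[0,0,0],"xyz":[0,-0.5,-0.2],"gripper":1},{"twist":[0,0,0],"xyz":[0,-0.8,-0.2],"gripper":1},{"twist":[0,0,0],"xyz":[0,-1,-0.2],"gripper":1},{"twist":[0,0,0],"xyz":[0,-1,-0.2],"gripper":1},{"twist":[0,0,0],"xyz":[0,-1,-0.2],"gripper":1},{"twist":[0,0,0],"xyz":[0,-1,-0.2],"gripper":1}]'

```text
time_s: 29.42
tcp_pos: [0.4923, -0.2079, 0.1784]
eef_rot: [1.0, 0.008, -0.0, 0.0]
wrist_force: [0.8, 0.1, 0.7]
grip_width: 0.0854
grasp_force: 0.0
```

```bash
python3 - <<'E'
from h import *
o=r.observe(); print({k:np.round(o[k],4) for k in('tcp_pos','eef_rot')})
t=r.snapshot('top')[:,:,::-1]; w=r.snapshot('wrist')[:,:,::-1]; cv2.imwrite('pics/t5.png',np.hstack([cv2.resize(t[190:340,80:180],None,fx=2.5,fy=2.5),cv2.resize(t[220:335,365:465],(330,375))])); cv2.imwrite('pics/w5.png',w)
E
```

```text
{'tcp_pos': array([ 0.4923, -0.2079,  0.1784]), 'eef_rot': array([ 1.0e+00,  8.3e-03, -1.0e-04,  3.0e-04])}
```

View pics/t5.png

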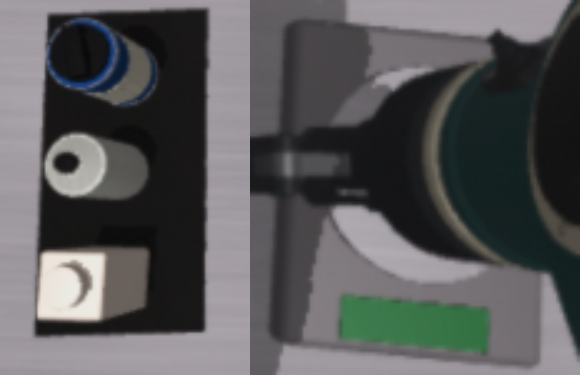

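The three still stand on the mat: pour tin top, slim can middle, bottle bottom. The arm hides the pan, so I'll check it from afar while fetching the slim can.

Request:
apply_moves --moves '[{"twist":[0,0,0],"xyz":[0.02,-0.25,0],"gripper":1},{"twist":[0,0,0],"xyz":[0.04,-0.5,0],"gripper":1},{"twist":[0,0,0],"xyz":[0.05,-0.8,0],"gripper":1},{"twist":[0,0,0],"xyz":[0.06,-1,0],"gripper":1}]'

```text
time_s: 29.85
tcp_pos: [0.4967, -0.1055, 0.1785]
eef_rot: [1.0, 0.008, -0.0, -0.0]
wrist_force: [1.0, -0.4, -0.4]
grip_width: 0.0849
grasp_force: 0.0
```

Request:
apply_moves --moves '[{"twist":[0,0,0],"xyz":[0.02,-0.3,0],"gripper":1},{"twist":[0,0,0],"xyz":[0.04,-0.6,0],"gripper":1},{"twist":[0,0,0],"xyz":[0.06,-0.9,0],"gripper":1},{"twist":[0,0,0],"xyz":[0.06,-1,0],"gripper":1}]'

```text
time_s: 30.18
tcp_pos: [0.5014, -0.003, 0.1788]
eef_rot: [1.0, 0.01, 0.0, -0.001]
wrist_force: [-0.4, 1.2, 0.1]
grip_width: 0.0854
grasp_force: 0.0
```

Request:
apply_moves --moves '[{"twist":[0,0,0],"xyz":[0.02,-0.3,0],"gripper":1},{"twist":[0,0,0],"xyz":[0.04,-0.6,0],"gripper":1},{"twist":[0,0,0],"xyz":[0.06,-0.9,0],"gripper":1},{"twist":[0,0,0],"xyz":[0.06,-1,0],"gripper":1}]'

```text
time_s: 30.52
tcp_pos: [0.5057, 0.0969, 0.1788]
eef_rot: [1.0, 0.01, 0.0, -0.001]
wrist_force: [0.2, -0.8, -0.3]
grip_width: 0.0852
grasp_force: 0.0
```

Request:
apply_moves --moves '[{"twist":[0,0,0],"xyz":[0.02,-0.3,0],"gripper":1},{"twist":[0,0,0],"xyz":[0.04,-0.6,0],"gripper":1},{"twist":[0,0,0],"xyz":[0.06,-0.9,0],"gripper":1},{"twist":[0,0,0],"xyz":[0.06,-1,0],"gripper":1},{"twist":[0,0,0],"xyz":[0.06,-1,0],"gripper":1},{"twist":[0,0,0],"xyz":[0.06,-1,0],"gripper":1}]'

```text
time_s: 31.02
tcp_pos: [0.5098, 0.1919, 0.1782]
eef_rot: [1.0, 0.008, -0.0, 0.001]
wrist_force: [-0.8, -0.8, -0.1]
grip_width: 0.0852
grasp_force: 0.0
```

```bash
python3 - <<'E'
from h import *
o=r.observe(); print({k:np.round(o[k],4) for k in('tcp_pos','eef_rot')})
t=r.snapshot('top')[:,:,::-1]; w=r.snapshot('wrist')[:,:,::-1]; np.save('o6.npy',o,allow_pickle=True)
cv2.imwrite('pics/t6.png',np.hstack([w,cv2.resize(t[225:325,375:465],(288,384))])); cv2.imwrite('pics/t6full.png',t)
E
```

```text
{'tcp_pos': array([0.5098, 0.1919, 0.1782]), 'eef_rot': array([ 1.0e+00,  8.2e-03, -4.0e-04,  7.0e-04])}
```

View pics/t6.png

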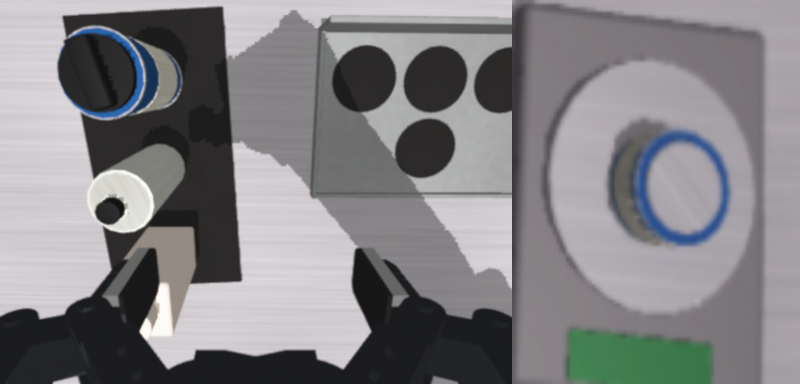

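The low tin stands upright on the pan with its lid at about (428,274) in the top view. The slim can's cap is at (110,210) in the wrist view. I'll check the numbers.

```bash
python3 - <<'E'
from h import *
c=cam('top'); print('low on pan',cast(c,[((171+.5)/3.2-.5+375,(187.5)/3.84-.5+225)],.093).round(4))
w=cam('wrist',np.load('o6.npy',allow_pickle=True).item()); print('slim',cast(w,[(110,209)],.130).round(4),'slim shoulder',cast(w,[(121,201)],.109),'pour',cast(w,[(97,73)],.112).round(4))
E
```

```text
low on pan [[ 0.4915 -0.3069  0.093 ]]
slim [[0.512  0.2816 0.13  ]] slim shoulder [[0.50993952 0.28318518 0.109     ]] pour [[0.5914 0.2882 0.112 ]]
```

Request:
apply_moves --moves '[{"twist":[0,0,0],"xyz":[0.01,-0.3,0],"gripper":1},{"twist":[0,0,0],"xyz":[0.02,-0.6,0],"gripper":1},{"twist":[0,0,0],"xyz":[0.03,-0.9,0],"gripper":1},{"twist":[0,0,0],"xyz":[0.03,-0.9,0],"gripper":1},{"twist":[0,0,0],"xyz":[0.03,-0.9,0],"gripper":1},{"twist":[0,0,0],"xyz":[0.03,-0.9,0],"gripper":1}]'

```text
time_s: 31.62
tcp_pos: [0.5115, 0.2812, 0.1784]
eef_rot: [1.0, 0.008, -0.0, 0.001]
wrist_force: [-0.6, 0.0, 0.1]
grip_width: 0.0856
grasp_force: 0.0
```

Request:
apply_moves --moves '[{"twist":[0,0,0],"xyz":[0,0,0.2],"gripper":1},{"twist":[0,0,0],"xyz":[0,0,0.45],"gripper":1},{"twist":[0,0,0],"xyz":[0,0,0.7],"gripper":1},{"twist":[0,0,0],"xyz":[0,0,0.9],"gripper":1},{"twist":[0,0,0],"xyz":[0,0,1],"gripper":1},{"twist":[0,0,0],"xyz":[0,0,1],"gripper":1},{"twist":[0,0,0],"xyz":[0,0,1],"gripper":1}]'

```text
time_s: 32.2
tcp_pos: [0.5114, 0.2823, 0.079]
eef_rot: [1.0, 0.008, -0.0, 0.0]
wrist_force: [0.7, -0.3, -0.7]
grip_width: 0.0856
grasp_force: 0.0
```

Request:
apply_moves --moves '[{"twist":[0,0,0],"xyz":[0,0,0],"gripper":0.3},{"twist":[0,0,0],"xyz":[0,0,0],"gripper":0},{"twist":[0,0,0],"xyz":[0,0,0],"gripper":-1},{"twist":[0,0,0],"xyz":[0,0,0],"gripper":-1},{"twist":[0,0,0],"xyz":[0,0,0],"gripper":-1},{"twist":[0,0,0],"xyz":[0,0,0],"gripper":-1},{"twist":[0,0,0],"xyz":[0,0,0],"gripper":-1}]'

```text
time_s: 32.78
tcp_pos: [0.5117, 0.2836, 0.0801]
eef_rot: [1.0, 0.009, 0.001, -0.0]
wrist_force: [-0.4, -1.6, 6.5]
grip_width: 0.045
grasp_force: 40.3
```

Request:
apply_moves --moves '[{"twist":[0,0,0],"xyz":[0,0,-0.1],"gripper":-1},{"twist":[0,0,0],"xyz":[0,0,-0.22],"gripper":-1},{"twist":[0,0,0],"xyz":[0,0,-0.4],"gripper":-1},{"twist":[0,0,0],"xyz":[0,0,-0.6],"gripper":-1},{"twist":[0,0,0],"xyz":[0,0,-0.8],"gripper":-1},{"twist":[0,0,0],"xyz":[0,0,-0.9],"gripper":-1},{"twist":[0,0,0],"xyz":[0,0,-0.9],"gripper":-1},{"twist":[0,0,0],"xyz":[0,0,-0.9],"gripper":-1}]'

```text
time_s: 33.45
tcp_pos: [0.5109, 0.2833, 0.1691]
eef_rot: [1.0, 0.009, 0.0, -0.0]
wrist_force: [-0.5, -0.7, -1.9]
grip_width: 0.0447
grasp_force: 41.6
```

Request:
apply_moves --moves '[{"twist":[0,0,0],"xyz":[0.02,0.08,0],"gripper":-1},{"twist":[0,0,0],"xyz":[0.05,0.22,0],"gripper":-1},{"twist":[0,0,0],"xyz":[0.1,0.42,0],"gripper":-1},{"twist":[0,0,0],"xyz":[0.15,0.62,0],"gripper":-1},{"twist":[0,0,0],"xyz":[0.2,0.82,0],"gripper":-1},{"twist":[0,0,0],"xyz":[0.25,1,0],"gripper":-1}]'

```text
time_s: 33.95
tcp_pos: [0.5371, 0.1814, 0.1671]
eef_rot: [1.0, 0.008, -0.001, 0.001]
wrist_force: [-0.3, -0.5, -2.6]
grip_width: 0.045
grasp_force: 41.6
```

Request:
apply_moves --moves '[{"twist":[0,0,0],"xyz":[0.05,0.2,0],"gripper":-1},{"twist":[0,0,0],"xyz":[0.1,0.4,0],"gripper":-1},{"twist":[0,0,0],"xyz":[0.15,0.6,0],"gripper":-1},{"twist":[0,0,0],"xyz":[0.2,0.8,0],"gripper":-1},{"twist":[0,0,0],"xyz":[0.25,1,0],"gripper":-1}]'

```text
time_s: 34.37
tcp_pos: [0.5635, 0.0823, 0.1671]
eef_rot: [1.0, 0.008, -0.002, 0.0]
wrist_force: [0.1, 0.0, -2.8]
grip_width: 0.0449
grasp_force: 41.6
```

Request:
apply_moves --moves '[{"twist":[0,0,0],"xyz":[0.05,0.2,0],"gripper":-1},{"twist":[0,0,0],"xyz":[0.1,0.4,0],"gripper":-1},{"twist":[0,0,0],"xyz":[0.15,0.6,0],"gripper":-1},{"twist":[0,0,0],"xyz":[0.2,0.8,0],"gripper":-1},{"twist":[0,0,0],"xyz":[0.25,1,0],"gripper":-1},{"twist":[0,0,0],"xyz":[0.25,1,0],"gripper":-1}]'

```text
time_s: 34.87
tcp_pos: [0.5909, -0.0221, 0.1668]
eef_rot: [1.0, 0.005, -0.001, 0.002]
wrist_force: [-0.1, -1.2, -2.5]
grip_width: 0.0445
grasp_force: 41.6
```

Request:
apply_moves --moves '[{"twist":[0,0,0],"xyz":[0.03,0.1,0],"gripper":-1},{"twist":[0,0,0],"xyz":[0.05,0.2,0],"gripper":-1},{"twist":[0,0,0],"xyz":[0.05,0.2,0.2],"gripper":-1},{"twist":[0,0,0],"xyz":[0.05,0.2,0.4],"gripper":-1},{"twist":[0,0,0],"xyz":[0.05,0.2,0.6],"gripper":-1},{"twist":[0,0,0],"xyz":[0.05,0.2,0.75],"gripper":-1},{"twist":[0,0,0],"xyz":[0.05,0.2,0.75],"gripper":-1},{"twist":[0,0,0],"xyz":[0.05,0.2,0.75],"gripper":-1}]'

```text
time_s: 35.53
tcp_pos: [0.5957, -0.0351, 0.0929]
eef_rot: [1.0, 0.009, -0.001, -0.0]
wrist_force: [-0.0, 0.5, -2.3]
grip_width: 0.0451
grasp_force: 41.7
```

Request:
apply_moves --moves '[{"twist":[0,0,0],"xyz":[0,0,0],"gripper":-1},{"twist":[0,0,0],"xyz":[0,0,0],"gripper":-1}]'

```text
time_s: 35.7
tcp_pos: [0.5974, -0.0351, 0.095]
eef_rot: [1.0, 0.009, 0.001, 0.0]
wrist_force: [-0.4, 0.2, -2.6]
grip_width: 0.0451
grasp_force: 41.7
```

Good. I'll lower about 14 mm, release and return to the mat for the pour tin.

Request:
apply_moves --moves '[{"twist":[0,0,0],"xyz":[-0.01,0,0.04],"gripper":-1},{"twist":[0,0,0],"xyz":[-0.01,0,0.08],"gripper":-1},{"twist":[0,0,0],"xyz":[-0.01,0,0.11],"gripper":-1},{"twist":[0,0,0],"xyz":[-0.01,0,0.13],"gripper":-1},{"twist":[0,0,0],"xyz":[-0.01,0,0.14],"gripper":-1},{"twist":[0,0,0],"xyz":[-0.01,0,0.14],"gripper":-1},{"twist":[0,0,0],"xyz":[-0.01,0,0.14],"gripper":-1}]'

```text
time_s: 36.28
tcp_pos: [0.5959, -0.0353, 0.0812]
eef_rot: [1.0, 0.009, 0.0, 0.0]
wrist_force: [-3.3, -0.9, 7.8]
grip_width: 0.0452
grasp_force: 42.6
```

Request:
apply_moves --moves '[{"twist":[0,0,0],"xyz":[0,0,0],"gripper":0.4},{"twist":[0,0,0],"xyz":[0,0,0],"gripper":1},{"twist":[0,0,0],"xyz":[0,0,0],"gripper":1},{"twist":[0,0,0],"xyz":[0,0,-0.2],"gripper":1},{"twist":[0,0,0],"xyz":[0,0,-0.5],"gripper":1},{"twist":[0,0,0],"xyz":[0,0,-0.8],"gripper":1},{"twist":[0,0,0],"xyz":[0,0,-1],"gripper":1},{"twist":[0,0,0],"xyz":[0,0,-1],"gripper":1}]'

```text
time_s: 36.95
tcp_pos: [0.5985, -0.0349, 0.1846]
eef_rot: [1.0, 0.009, 0.004, 0.0]
wrist_force: [0.4, -0.1, 0.8]
grip_width: 0.0852
grasp_force: 0.0
```

Request:
apply_moves --moves '[{"twist":[0,0,0],"xyz":[0,-0.2,0],"gripper":1},{"twist":[0,0,0],"xyz":[0,-0.5,0],"gripper":1},{"twist":[0,0,0],"xyz":[0,-0.8,0],"gripper":1},{"twist":[0,0,0],"xyz":[0,-1,0],"gripper":1}]'

```text
time_s: 37.28
tcp_pos: [0.593, 0.068, 0.1792]
eef_rot: [1.0, 0.01, -0.0, -0.001]
wrist_force: [0.7, 1.0, 0.4]
grip_width: 0.0852
grasp_force: 0.0
```

Request:
apply_moves --moves '[{"twist":[0,0,0],"xyz":[0,-0.3,0],"gripper":1},{"twist":[0,0,0],"xyz":[0,-0.6,0],"gripper":1},{"twist":[0,0,0],"xyz":[0,-0.9,0],"gripper":1},{"twist":[0,0,0],"xyz":[0,-1,0],"gripper":1}]'

```text
time_s: 37.62
tcp_pos: [0.5906, 0.1707, 0.1792]
eef_rot: [1.0, 0.012, -0.0, -0.002]
wrist_force: [0.1, 0.7, -0.2]
grip_width: 0.0854
grasp_force: 0.0
```

Request:
apply_moves --moves '[{"twist":[0,0,0],"xyz":[0,-0.3,0],"gripper":1},{"twist":[0,0,0],"xyz":[0,-0.6,0],"gripper":1},{"twist":[0,0,0],"xyz":[0,-0.9,0],"gripper":1},{"twist":[0,0,0],"xyz":[0,-1,0],"gripper":1},{"twist":[0,0,0],"xyz":[0,-1,0],"gripper":1},{"twist":[0,0,0],"xyz":[0,-1,0],"gripper":1},{"twist":[0,0,0],"xyz":[0,-1,0],"gripper":1}]'

```text
time_s: 38.2
tcp_pos: [0.5908, 0.2622, 0.1791]
eef_rot: [1.0, 0.007, -0.0, 0.001]
wrist_force: [0.3, 0.1, -0.6]
grip_width: 0.0855
grasp_force: 0.0
```

Request:
apply_moves --moves '[{"twist":[0,0,0],"xyz":[0.02,-0.24,0],"gripper":1},{"twist":[0,0,0],"xyz":[0.02,-0.24,0.1],"gripper":1},{"twist":[0,0,0],"xyz":[0.02,-0.24,0.35],"gripper":1},{"twist":[0,0,0],"xyz":[0.02,-0.24,0.6],"gripper":1},{"twist":[0,0,0],"xyz":[0.02,-0.24,0.85],"gripper":1},{"twist":[0,0,0],"xyz":[0.02,-0.24,1],"gripper":1},{"twist":[0,0,0],"xyz":[0.02,-0.24,1],"gripper":1},{"twist":[0,0,0],"xyz":[0.02,-0.24,1],"gripper":1}]'

```text
time_s: 38.87
tcp_pos: [0.5919, 0.2877, 0.0792]
eef_rot: [1.0, 0.008, -0.001, 0.0]
wrist_force: [0.3, 0.1, -0.3]
grip_width: 0.0855
grasp_force: 0.0
```

Request:
apply_moves --moves '[{"twist":[0,0,0],"xyz":[0,0,0],"gripper":0.3},{"twist":[0,0,0],"xyz":[0,0,0],"gripper":0},{"twist":[0,0,0],"xyz":[0,0,0],"gripper":-1},{"twist":[0,0,0],"xyz":[0,0,0],"gripper":-1},{"twist":[0,0,0],"xyz":[0,0,0],"gripper":-1},{"twist":[0,0,0],"xyz":[0,0,0],"gripper":-1},{"twist":[0,0,0],"xyz":[0,0,0],"gripper":-1}]'

```text
time_s: 39.45
tcp_pos: [0.5931, 0.2888, 0.0817]
eef_rot: [1.0, 0.008, 0.001, -0.0]
wrist_force: [-0.4, -1.5, 6.7]
grip_width: 0.051
grasp_force: 40.8
```

Request:
apply_moves --moves '[{"twist":[0,0,0],"xyz":[0,0,-0.1],"gripper":-1},{"twist":[0,0,0],"xyz":[0,0,-0.22],"gripper":-1},{"twist":[0,0,0],"xyz":[0,0,-0.36],"gripper":-1},{"twist":[0,0,0],"xyz":[0,0,-0.5],"gripper":-1},{"twist":[0,0,0],"xyz":[0,0,-0.6],"gripper":-1},{"twist":[0,0,0],"xyz":[0,0,-0.6],"gripper":-1},{"twist":[0,0,0],"xyz":[0,0,-0.6],"gripper":-1}]'

```text
time_s: 40.03
tcp_pos: [0.5923, 0.2891, 0.1409]
eef_rot: [1.0, 0.009, 0.001, -0.0]
wrist_force: [-0.6, 0.3, -3.8]
grip_width: 0.0509
grasp_force: 42.3
```

Request:
apply_moves --moves '[{"twist":[0,0,0],"xyz":[0,0.08,0],"gripper":-1},{"twist":[0,0,0],"xyz":[0,0.22,0],"gripper":-1},{"twist":[0,0,0],"xyz":[0,0.42,0],"gripper":-1},{"twist":[0,0,0],"xyz":[0,0.62,0],"gripper":-1},{"twist":[0,0,0],"xyz":[0,0.82,0],"gripper":-1},{"twist":[0,0,0],"xyz":[0,0.95,0],"gripper":-1},{"twist":[0,0,0],"xyz":[0,0.95,0],"gripper":-1},{"twist":[0,0,0],"xyz":[0,0.95,0],"gripper":-1}]'

```text
time_s: 40.7
tcp_pos: [0.5936, 0.1923, 0.1393]
eef_rot: [1.0, 0.007, -0.0, 0.0]
wrist_force: [0.9, 0.5, -1.9]
grip_width: 0.0513
grasp_force: 42.3
```

Request:
apply_moves --moves '[{"twist":[0,0,0],"xyz":[0,0.15,0],"gripper":-1},{"twist":[0,0,0],"xyz":[0,0.35,0],"gripper":-1},{"twist":[0,0,0],"xyz":[0,0.55,0],"gripper":-1},{"twist":[0,0,0],"xyz":[0,0.75,0],"gripper":-1},{"twist":[0,0,0],"xyz":[0,0.9,0],"gripper":-1},{"twist":[0,0,0],"xyz":[0,0.98,0],"gripper":-1},{"twist":[0,0,0],"xyz":[0,0.98,0],"gripper":-1},{"twist":[0,0,0],"xyz":[0,0.98,0],"gripper":-1}]'

```text
time_s: 41.37
tcp_pos: [0.5952, 0.0969, 0.1398]
eef_rot: [1.0, 0.009, 0.0, -0.0]
wrist_force: [0.0, 0.4, -2.7]
grip_width: 0.0512
grasp_force: 42.4
```

Request:
apply_moves --moves '[{"twist":[0,0,0],"xyz":[0,0,0.12],"gripper":-1},{"twist":[0,0,0],"xyz":[0,0,0.26],"gripper":-1},{"twist":[0,0,0],"xyz":[0,0,0.4],"gripper":-1},{"twist":[0,0,0],"xyz":[0,0,0.46],"gripper":-1},{"twist":[0,0,0],"xyz":[0,0,0.46],"gripper":-1},{"twist":[0,0,0],"xyz":[0,0,0.46],"gripper":-1},{"twist":[0,0,0],"xyz":[0,0,0.46],"gripper":-1},{"twist":[0,0,0],"xyz":[0,0,0.46],"gripper":-1}]'

```text
time_s: 42.03
tcp_pos: [0.5958, 0.0963, 0.0946]
eef_rot: [1.0, 0.009, 0.001, -0.0]
wrist_force: [-0.5, 0.3, -2.7]
grip_width: 0.0512
grasp_force: 42.4
```

Request:
apply_moves --moves '[{"twist":[0,0,0],"xyz":[0,0.015,0.04],"gripper":-1},{"twist":[0,0,0],"xyz":[0,0.015,0.07],"gripper":-1},{"twist":[0,0,0],"xyz":[0,0.015,0.1],"gripper":-1},{"twist":[0,0,0],"xyz":[0,0.015,0.115],"gripper":-1},{"twist":[0,0,0],"xyz":[0,0.015,0.12],"gripper":-1},{"twist":[0,0,0],"xyz":[0,0.015,0.12],"gripper":-1},{"twist":[0,0,0],"xyz":[0,0.015,0.12],"gripper":-1}]'

```text
time_s: 42.62
tcp_pos: [0.596, 0.0941, 0.0827]
eef_rot: [1.0, 0.008, 0.001, 0.0]
wrist_force: [-1.0, -1.7, 5.6]
grip_width: 0.051
grasp_force: 42.8
```

Request:
apply_moves --moves '[{"twist":[0,0,0],"xyz":[0,0,0],"gripper":0.4},{"twist":[0,0,0],"xyz":[0,0,0],"gripper":1},{"twist":[0,0,0],"xyz":[0,0,0],"gripper":1},{"twist":[0,0,0],"xyz":[0,0,-0.2],"gripper":1},{"twist":[0,0,0],"xyz":[0,0,-0.5],"gripper":1},{"twist":[0,0,0],"xyz":[0,0,-0.8],"gripper":1},{"twist":[0,0,0],"xyz":[0,0,-1],"gripper":1},{"twist":[0,0,0],"xyz":[0,0,-1],"gripper":1}]'

```text
time_s: 43.28
tcp_pos: [0.598, 0.0955, 0.1866]
eef_rot: [1.0, 0.009, 0.004, -0.001]
wrist_force: [0.7, 0.0, -0.2]
grip_width: 0.0853
grasp_force: 0.0
```

Request:
apply_moves --moves '[{"twist":[0,0,0],"xyz":[-0.2,-0.22,0],"gripper":1},{"twist":[0,0,0],"xyz":[-0.4,-0.45,0],"gripper":1},{"twist":[0,0,0],"xyz":[-0.6,-0.68,0],"gripper":1},{"twist":[0,0,0],"xyz":[-0.83,-0.92,0],"gripper":1},{"twist":[0,0,0],"xyz":[-0.83,-0.92,0],"gripper":1}]'

```text
time_s: 43.7
tcp_pos: [0.5053, 0.1908, 0.1812]
eef_rot: [1.0, 0.013, -0.002, -0.001]
wrist_force: [-1.1, 1.1, -0.4]
grip_width: 0.0854
grasp_force: 0.0
```

Request:
apply_moves --moves '[{"twist":[0,0,0],"xyz":[-0.2,-0.22,0],"gripper":1},{"twist":[0,0,0],"xyz":[-0.4,-0.45,0],"gripper":1},{"twist":[0,0,0],"xyz":[-0.6,-0.68,0],"gripper":1},{"twist":[0,0,0],"xyz":[-0.83,-0.92,0],"gripper":1},{"twist":[0,0,0],"xyz":[-0.83,-0.92,0],"gripper":1},{"twist":[0,0,0],"xyz":[-0.83,-0.92,0],"gripper":1},{"twist":[0,0,0],"xyz":[-0.83,-0.92,0],"gripper":1},{"twist":[0,0,0],"xyz":[-0.83,-0.92,0],"gripper":1}]'

```text
time_s: 44.37
tcp_pos: [0.4269, 0.2744, 0.1813]
eef_rot: [1.0, 0.008, -0.0, 0.0]
wrist_force: [0.1, 0.5, -0.1]
grip_width: 0.0855
grasp_force: 0.0
```

Request:
apply_moves --moves '[{"twist":[0,0,0],"xyz":[0,-0.01,0.2],"gripper":1},{"twist":[0,0,0],"xyz":[0,-0.01,0.45],"gripper":1},{"twist":[0,0,0],"xyz":[0,-0.01,0.7],"gripper":1},{"twist":[0,0,0],"xyz":[0,-0.01,0.9],"gripper":1},{"twist":[0,0,0],"xyz":[0,-0.01,1],"gripper":1},{"twist":[0,0,0],"xyz":[0,-0.01,1],"gripper":1},{"twist":[0,0,0],"xyz":[0,-0.01,1],"gripper":1}]'

```text
time_s: 44.95
tcp_pos: [0.4265, 0.2761, 0.0817]
eef_rot: [1.0, 0.008, -0.0, 0.0]
wrist_force: [-0.3, 1.2, 0.2]
grip_width: 0.0856
grasp_force: 0.0
```

Request:
apply_moves --moves '[{"twist":[0,0,0],"xyz":[0,0,0],"gripper":0.3},{"twist":[0,0,0],"xyz":[0,0,0],"gripper":0},{"twist":[0,0,0],"xyz":[0,0,0],"gripper":-1},{"twist":[0,0,0],"xyz":[0,0,0],"gripper":-1},{"twist":[0,0,0],"xyz":[0,0,0],"gripper":-1},{"twist":[0,0,0],"xyz":[0,0,0],"gripper":-1},{"twist":[0,0,0],"xyz":[0,0,0],"gripper":-1}]'

```text
time_s: 45.53
tcp_pos: [0.4269, 0.2771, 0.083]
eef_rot: [1.0, 0.009, 0.001, -0.0]
wrist_force: [0.7, -0.2, 7.2]
grip_width: 0.0472
grasp_force: 42.4
```

Request:
apply_moves --moves '[{"twist":[0,0,0],"xyz":[0,0,-0.1],"gripper":-1},{"twist":[0,0,0],"xyz":[0,0,-0.22],"gripper":-1},{"twist":[0,0,0],"xyz":[0,0,-0.36],"gripper":-1},{"twist":[0,0,0],"xyz":[0,0,-0.5],"gripper":-1},{"twist":[0,0,0],"xyz":[0,0,-0.6],"gripper":-1},{"twist":[0,0,0],"xyz":[0,0,-0.6],"gripper":-1},{"twist":[0,0,0],"xyz":[0,0,-0.6],"gripper":-1}]'

```text
time_s: 46.12
tcp_pos: [0.4263, 0.2764, 0.1424]
eef_rot: [1.0, 0.008, 0.001, -0.0]
wrist_force: [-0.1, -0.9, -2.5]
grip_width: 0.0473
grasp_force: 42.4
```

Request:
apply_moves --moves '[{"twist":[0,0,0],"xyz":[0.03,0.08,0],"gripper":-1},{"twist":[0,0,0],"xyz":[0.08,0.2,0],"gripper":-1},{"twist":[0,0,0],"xyz":[0.14,0.35,0],"gripper":-1},{"twist":[0,0,0],"xyz":[0.2,0.5,0],"gripper":-1},{"twist":[0,0,0],"xyz":[0.27,0.67,0],"gripper":-1},{"twist":[0,0,0],"xyz":[0.345,0.83,0],"gripper":-1}]'

```text
time_s: 46.62
tcp_pos: [0.4615, 0.1922, 0.1407]
eef_rot: [1.0, 0.009, -0.001, 0.001]
wrist_force: [0.2, -0.0, -2.6]
grip_width: 0.0472
grasp_force: 42.3
```

Request:
apply_moves --moves '[{"twist":[0,0,0],"xyz":[0.07,0.17,0],"gripper":-1},{"twist":[0,0,0],"xyz":[0.14,0.33,0],"gripper":-1},{"twist":[0,0,0],"xyz":[0.2,0.5,0],"gripper":-1},{"twist":[0,0,0],"xyz":[0.27,0.67,0],"gripper":-1},{"twist":[0,0,0],"xyz":[0.345,0.83,0],"gripper":-1}]'

```text
time_s: 47.03
tcp_pos: [0.4973, 0.1097, 0.1406]
eef_rot: [1.0, 0.008, -0.001, 0.0]
wrist_force: [0.7, 1.1, -2.5]
grip_width: 0.0478
grasp_force: 42.3
```

Request:
apply_moves --moves '[{"twist":[0,0,0],"xyz":[0.07,0.17,0],"gripper":-1},{"twist":[0,0,0],"xyz":[0.14,0.33,0],"gripper":-1},{"twist":[0,0,0],"xyz":[0.2,0.5,0],"gripper":-1},{"twist":[0,0,0],"xyz":[0.27,0.67,0],"gripper":-1},{"twist":[0,0,0],"xyz":[0.34,0.8,0],"gripper":-1},{"twist":[0,0,0],"xyz":[0.345,0.83,0],"gripper":-1},{"twist":[0,0,0],"xyz":[0.345,0.83,0],"gripper":-1},{"twist":[0,0,0],"xyz":[0.345,0.83,0],"gripper":-1}]'

```text
time_s: 47.7
tcp_pos: [0.5329, 0.0298, 0.1411]
eef_rot: [1.0, 0.009, -0.001, -0.0]
wrist_force: [-0.7, 1.1, -3.4]
grip_width: 0.0474
grasp_force: 42.3
```

Request:
apply_moves --moves '[{"twist":[0,0,0],"xyz":[0,0,0.12],"gripper":-1},{"twist":[0,0,0],"xyz":[0,0,0.26],"gripper":-1},{"twist":[0,0,0],"xyz":[0,0,0.4],"gripper":-1},{"twist":[0,0,0],"xyz":[0,0,0.46],"gripper":-1},{"twist":[0,0,0],"xyz":[0,0,0.46],"gripper":-1},{"twist":[0,0,0],"xyz":[0,0,0.46],"gripper":-1},{"twist":[0,0,0],"xyz":[0,0,0.46],"gripper":-1},{"twist":[0,0,0],"xyz":[0,0,0.46],"gripper":-1}]'

```text
time_s: 48.37
tcp_pos: [0.5344, 0.0296, 0.0965]
eef_rot: [1.0, 0.009, 0.001, -0.0]
wrist_force: [0.7, -0.1, -2.1]
grip_width: 0.0474
grasp_force: 42.2
```

Lower, release, retreat up, then move to the side for a final look.

Request:
apply_moves --moves '[{"twist":[0,0,0],"xyz":[0,0,0.04],"gripper":-1},{"twist":[0,0,0],"xyz":[0,0,0.07],"gripper":-1},{"twist":[0,0,0],"xyz":[0,0,0.1],"gripper":-1},{"twist":[0,0,0],"xyz":[0,0,0.12],"gripper":-1},{"twist":[0,0,0],"xyz":[0,0,0.13],"gripper":-1},{"twist":[0,0,0],"xyz":[0,0,0.13],"gripper":-1},{"twist":[0,0,0],"xyz":[0,0,0.13],"gripper":-1}]'

```text
time_s: 48.95
tcp_pos: [0.5339, 0.0292, 0.084]
eef_rot: [1.0, 0.009, -0.0, 0.0]
wrist_force: [-4.3, -1.4, 9.9]
grip_width: 0.0472
grasp_force: 43.8
```

Request:
apply_moves --moves '[{"twist":[0,0,0],"xyz":[0,0,0],"gripper":0.4},{"twist":[0,0,0],"xyz":[0,0,0],"gripper":1},{"twist":[0,0,0],"xyz":[0,0,0],"gripper":1},{"twist":[0,0,0],"xyz":[0,0,-0.2],"gripper":1},{"twist":[0,0,0],"xyz":[0,0,-0.5],"gripper":1},{"twist":[0,0,0],"xyz":[0,0,-0.8],"gripper":1},{"twist":[0,0,0],"xyz":[0,0,-1],"gripper":1},{"twist":[0,0,0],"xyz":[0,0,-1],"gripper":1}]'

```text
time_s: 49.62
tcp_pos: [0.5367, 0.0298, 0.1871]
eef_rot: [1.0, 0.009, 0.004, -0.0]
wrist_force: [0.5, 0.5, 0.1]
grip_width: 0.0858
grasp_force: 0.0
```

Request:
apply_moves --moves '[{"twist":[0,0,0],"xyz":[0,-0.2,-0.2],"gripper":1},{"twist":[0,0,0],"xyz":[0,-0.5,-0.4],"gripper":1},{"twist":[0,0,0],"xyz":[-0.2,-0.8,-0.5],"gripper":1},{"twist":[0,0,0],"xyz":[-0.4,-1,-0.5],"gripper":1},{"twist":[0,0,0],"xyz":[-0.4,-1,-0.5],"gripper":1}]'

```text
time_s: 50.03
tcp_pos: [0.4884, 0.134, 0.233]
eef_rot: [1.0, 0.013, -0.001, -0.001]
wrist_force: [-0.5, 0.7, -0.5]
grip_width: 0.0851
grasp_force: 0.0
```

Request:
apply_moves --moves '[{"twist":[0,0,0],"xyz":[0,-0.3,0],"gripper":1},{"twist":[0,0,0],"xyz":[0,-0.6,0],"gripper":1},{"twist":[0,0,0],"xyz":[0,-0.9,0],"gripper":1},{"twist":[0,0,0],"xyz":[0,-1,0],"gripper":1},{"twist":[0,0,0],"xyz":[0,-1,0],"gripper":1},{"twist":[0,0,0],"xyz":[0,-1,0],"gripper":1},{"twist":[0,0,0],"xyz":[0,-1,0],"gripper":1}]'

```text
time_s: 50.62
tcp_pos: [0.4907, 0.2266, 0.232]
eef_rot: [1.0, 0.008, -0.0, 0.001]
wrist_force: [0.0, 0.2, -0.6]
grip_width: 0.0852
grasp_force: 0.0
```

```bash
python3 - <<'E'
from h import *
t=r.snapshot('top')[:,:,::-1]; cv2.imwrite('pics/tend.png',t); a=cv2.imread('pics/top0.png')
f=lambda i:cv2.resize(i[185:290,190:315],None,fx=3,fy=3,interpolation=cv2.INTER_CUBIC)
cv2.imwrite('pics/end.png',np.hstack([f(a),f(t)]))
s=lambda i:cv2.phaseCorrelate
for n,(x0,y0,x1,y1) in dict(pour=(202,199,229,226),slim=(273,203,298,228),bottle=(234,234,264,264)).items():
    res=cv2.matchTemplate(t[y0-8:y1+8,x0-8:x1+8].copy(),a[y0:y1,x0:x1],cv2.TM_CCOEFF_NORMED); _,v,_,l=cv2.minMaxLoc(res); print(n,round(v,3),l[0]-8,l[1]-8)
print(r.observe()['tcp_pos'])
E
```

```text
pour 0.98 2 0
slim 0.968 0 0
bottle 0.988 0 0
[0.49076653 0.22646075 0.23224724]
```

View pics/end.png

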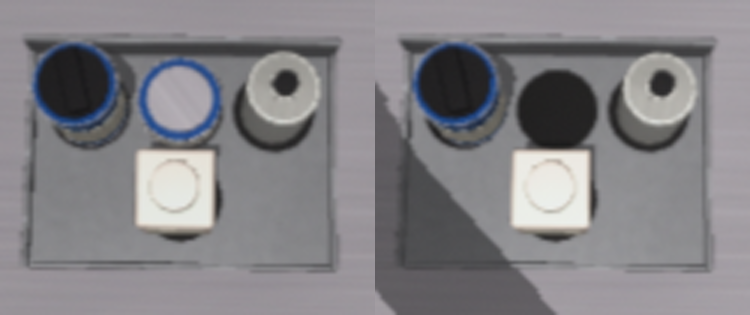

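Before (left) and after (right) match: the bottle and slim can show no shift and the pour tin about 2 px, roughly 4 mm. I'm handing in.

```bash
python3 -c "
from workcell import r
print(r.sign_off())"
```

```text
the job is handed in; nothing more can be done
None
```

I handed the job in at about 51 s: the low tin stands upright about 2 mm from the pan's centre, and the three tall containers are back upright within about 4 mm of where they started. The sign-off returned no verdict.

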